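# Dry-fit the chopping board segments in the ratchet clamp

## Robot

A 6-joint arm with a two-finger parallel gripper is mounted at the origin on a cart in front of the work surface, level with it; the furniture and walls round the work are solid. World frame = base frame: x ahead of the robot, y to its left, z up, the work surface at z = 0. Lengths are in m, angles in rad, forces in N, time in s.
With the tool pointing down it reaches from about 0.25 to 0.775 m from the base axis. Payload 4 kg.
Tool frame: the origin (TCP) lies midway between the tips of the shut fingers; the grasp point (between the pads) lies 19 mm behind it; z points along the fingers, y is the line along which they close (so a half turn about z gives the same grasp; the last joint's range is limited). The gripper opens to 94 mm and grips with 3 to 60 N. Pads are 16 mm wide; open, the fingers measure 119 mm over their backs; the gripper's body (75 mm by 177 mm) begins 78 mm behind the grasp point.
Start: joints at [1.177, 0.087, 1.371, -0, 1.684, -0.103], TCP at [0.158, 0.527, 0.206] pointing down, gripper open.
Joint ranges: [-3.1, 3.1], [-0.76, 2.03], [0.27, 2.55], [-1.08, 4.22], [0.17, 2.65], [-2.57, 2.57]. Speed limits (rad/s): [2.79, 2.79, 3.14, 3.14, 3.14, 3.14].

## Interface

Orientations are given as a unit quaternion [x, y, z, w].
In Python, from rig import bot gives the robot as it stands.
- The arm moves only by the shell command python3 -m jog 'ROWS' [FORCE]. ROWS is JSON, one flat list of numbers, 7 for each row, row after row: the shift along the tool's x, y, z scaled (see below), then the turn, a rotation vector about the tool's x, y, z scaled (see below), then the closure, from -1 (fully open) to 1 (shut). In form: [tx, ty, tz, wx, wy, wz, claw, tx, ty, tz, wx, wy, wz, claw, ...]. A call has 1 to 8 rows; each row shifts and turns the commanded pose from where the row before left it, along the tool's axes as they then stand; what a row does not reach is not made up. The controller multiplies each number of a shift by 0.15 m and each number of a turn by 45 degrees. A row lasts 1/12 s, in which the tool goes at most 41.7 mm and 7.16 degrees, less where a joint would pass 70% of its speed; a pose out of reach is approached as far as the arm can. A call with a number of a shift or a turn outside -1 to 1 is refused whole. A call with a gripper value outside its range is refused whole. The fingers move at their own pace and stop on an object; FORCE is the grip in N (left out, the last holds). Time passes only in rows, so rows that do not move let the fingers close. It gives the time, the measured TCP pose, the force, the opening and the grip force at its end, in the units of the state.
- bot.read_state(): the state, without advancing time (a new reading comes with each control period).
- bot.capture(name): name is "scene" or "top" or "wrist"; returns the picture (384x512x3 uint8, red, green, blue); there is no depth.
- bot.camera_params(name): a dict with "camera_matrix" (3x3 intrinsics, pixels), "D" ([k1, k2, p1, p2, k3] as OpenCV has them; the pictures are not rectified), "eye" and "attitude" of the camera in the world. Camera axes: x right, y up, looking along -z (the intrinsics and any distortion apply to the point x, -y, -z); pixel columns grow to the right and rows downward; lengths in m; the calibration is good to about 2 mm. A picture is of the moment at which its call begins: read the wrist's pose just before it. camera_params takes no time and is no camera call; for the wrist camera it gives the pose at the moment of the call.
- bot.sign_off(): hands the job in; it is judged then, once.
The state is a dict: "time": time; "joints": joint angles; "qd": joint speeds; "joint_efforts": joint torques, N m; "ee_pos": TCP position; "tcp_rot": TCP orientation; "contact_force": force on the tool from outside, world axes, zero at the start; "ft_torque": the same for the moment, N m; "width": opening from 0.0 (shut) to 1.0 (fully open); "grip_force": force on a finger pad.
Only numpy, scipy, OpenCV 4.12 (cv2) and the standard library are available. Lean on these libraries where they do the work, as an engineer would, in place of code of your own. Each camera call takes 0.05 s, during which the arm holds its last target. There are 200 camera calls.

## Task

Before the broken board is glued, dry-fit its loose segments, which lie on the intact chopping board, in the ratchet clamp: lift the stop's knob, move the stop to a groove that suits the segments that are there, and let the knob drop in; then take all the segments off the chopping board and set them flat on the bed in one row along its middle, each broad face towards its neighbour. Pump the trigger until the whole row is squeezed between stop and jaw with the sprung pad pushed in at least 6 mm, and let it stay squeezed for two seconds with your hand off the segments. Then press the release so that the jaw springs fully back, and lay all the segments back flat, with the same side up, on the chopping board, leaving the things behind alone.

Things in the scene. Friction and masses are not known exactly. Their poses are not given: they have to be found in the camera images.
- clamp: One-hand ratchet bar clamp, fixed on the worktop: a flat aluminium bed 100 mm wide (its x), 335 mm long (its y) and 12 mm thick with four grooves across it, and a dark lock housing 60 x 110 mm, 60 mm high, standing on the bed at its +y end (y 56 to 166 mm). Origin: underside of the bed, near its middle. The jaw closes along the clamp's -y; work lies on the bed on the line x = 0, between stop and pad.
- stop (a joint): Position of the stop along the bed (m), growing towards the clamp's -y, away from the jaw; range -0.003 to 0.096. The stop is a dark block 62 (x) x 24 mm, its top 36.5 mm over the bed, standing on the bed opposite the jaw. Its knob's tongue drops into four grooves, at 0.000 (where it starts), 0.031, 0.062 and 0.093. With the jaw fully back the gap between stop face and pad is 60 mm plus this value. It slides freely only while the knob is lifted.
- stop_knob (a joint): Lift of the stop's knob (m): 0 with its tongue down in a groove, about 0.007 when the tongue rides on the bed between grooves, at most 0.022. It is sprung down with about 2 N and falls into a groove when let go within about 2 mm of it.
- knob_grip (a point): Centre of the stop's black knob (upright cylinder, 26 mm diameter, 29 mm high; 10 mm clear under it to the stop block). When down, this point is 73 mm above the worktop. It moves with stop and knob.
- stop_face (a point): Centre of the stop's rubber face that looks towards the jaw (clamp +y), 18 mm over the bed.
- jaw (a joint): Advance of the ratchet bar and jaw (m): 0 fully back; each full pull of the trigger advances it 0.010, up to 0.07; the ratchet holds it there. A light spring (2 to 3 N) draws it back to 0 when the release is held down for about half a second.
- pad (a joint): How far the jaw's sprung pad is pushed in (m): 0 free, 0.019 most; 900 N/m.
- pad_face (a point): Centre of the face of the jaw's rubber pad (60 mm wide, 38 mm high, from 3 mm over the bed) that presses on the work; with the jaw fully back it lies at clamp y = +12 mm.
- trigger (a joint): Trigger lever on top of the housing (rad): 0 up at rest, 0.36 fully pressed down; a pull counts from about 0.32. Sprung up; pressing needs 4 N when idle and up to about 15 N at the tip when squeezing. Let it come right up between pulls.
- trigger_top (a point): Middle of the top of the trigger's rubber paddle (34 x 34 mm), 80 mm from the hinge towards the clamp's +y; at rest about 108 mm above the worktop, it sinks about 29 mm over the full pull.
- release (a joint): Release button (m): 0 up, 0.010 fully pressed (about 4 N). It bobs by a few mm as ratchet teeth pass. It frees the jaw only when pressed nearly fully (0.009) with the trigger up.
- release_top (a point): Middle of the top of the round grey release button (25 mm diameter) on the housing, next to the jaw; 88 mm above the worktop when up.
- board: Wooden chopping board, fixed, 220 mm (its x) x 320 mm (its y) x 22 mm; origin: centre of its underside, its long side (y) points roughly away from the robot.
- seg_a_mid (a point): Centre of a plain wooden board segment with rounded edges, 62 mm (its x) x 30 mm (its y, the thickness that goes along the clamp's axis) x 40 mm high, about 96 g; two or three of the four segments are present (None when absent). Dark dowel ends show on its two broad faces (+-y).
- seg_b_mid (a point): Centre of a plain wooden board segment with rounded edges, 62 mm (its x) x 36 mm (its y, the thickness that goes along the clamp's axis) x 40 mm high, about 115 g; two or three of the four segments are present (None when absent). Dark dowel ends show on its two broad faces (+-y).
- seg_c_mid (a point): Centre of a plain wooden board segment with rounded edges, 62 mm (its x) x 42 mm (its y, the thickness that goes along the clamp's axis) x 40 mm high, about 134 g; two or three of the four segments are present (None when absent). Dark dowel ends show on its two broad faces (+-y).
- seg_d_mid (a point): Centre of a plain wooden board segment with rounded edges, 62 mm (its x) x 48 mm (its y, the thickness that goes along the clamp's axis) x 40 mm high, about 154 g; two or three of the four segments are present (None when absent). Dark dowel ends show on its two broad faces (+-y).
- supplement_tub: Small white tub with a blue lid, 54 mm wide and 93 mm high, a bystander behind the work; origin: centre of its underside.
- tin: Food tin, 57 mm wide and 72 mm high, a bystander behind the work; origin: centre of its underside.
- salt: Salt shaker, 44 mm wide and 90 mm high, a bystander behind the work; origin: centre of its underside.
- mug: White mug, 82 mm wide and 94 mm high, a bystander behind the work; origin: centre of its underside.
Things that resemble listed ones, but are neither listed nor needed, are in the scene too. What is shaped like the part that bears seg_d_mid but yellow is not meant.

How it is judged:
On the way, in this order (a step that is already met when the one before it is completed fails the run):
1. the stop has been moved away from its first groove and its knob sits down in another (value of joint stop above 0.025 m and value of joint stop_knob below 0.0025 m), for 0.2 s.
2. the trigger is pulled right down (value of joint trigger above 0.3 rad).
3. for 1.5 s all segments lie in a row along the middle of the bed, squeezed between stop and jaw, pad pushed in at least 5.5 mm, knob down, robot off the segments (x of seg_a_mid in the frame of clamp between -0.018 and 0.018 m and y of seg_a_mid in the frame of clamp between -0.141 and 0.012 m and z of seg_a_mid in the frame of clamp between 0.028 and 0.036 m and angle between the y axis of each of seg_a_mid, seg_b_mid, seg_c_mid, seg_d_mid and the y axis of clamp, either way round below 0.25 rad and x of seg_b_mid in the frame of clamp between -0.018 and 0.018 m and y of seg_b_mid in the frame of clamp between -0.141 and 0.012 m and z of seg_b_mid in the frame of clamp between 0.028 and 0.036 m and x of seg_c_mid in the frame of clamp between -0.018 and 0.018 m and y of seg_c_mid in the frame of clamp between -0.141 and 0.012 m and z of seg_c_mid in the frame of clamp between 0.028 and 0.036 m and x of seg_d_mid in the frame of clamp between -0.018 and 0.018 m and y of seg_d_mid in the frame of clamp between -0.141 and 0.012 m and z of seg_d_mid in the frame of clamp between 0.028 and 0.036 m and value of joint stop_knob below 0.0025 m and value of joint pad above 0.0055 m and (contact force between pad and seg_a above 2 N or contact force between pad and seg_b above 2 N or contact force between pad and seg_c above 2 N or contact force between pad and seg_d above 2 N) and (contact force between stop and seg_a above 2 N or contact force between stop and seg_b above 2 N or contact force between stop and seg_c above 2 N or contact force between stop and seg_d above 2 N) and contact force between the fingers and seg_a below 0.5 N and contact force between the fingers and seg_b below 0.5 N and contact force between the fingers and seg_c below 0.5 N and contact force between the fingers and seg_d below 0.5 N), for 1.5 s.
4. the release lets the jaw spring back (value of joint jaw below 0.005 m and value of joint trigger below 0.05 rad), for 0.2 s.
At the end, for the whole second after the job is handed in: All segments present lie flat (within 0.1 rad, same side up as at the start) and at rest on the chopping board, their centres within its edges; the jaw is fully back (less than 5 mm), the trigger up, the stop's knob down in a groove (less than 2.5 mm up) (all of step 4 and x of seg_a_mid in the frame of board between -0.105 and 0.105 m and y of seg_a_mid in the frame of board between -0.155 and 0.155 m and z of seg_a_mid in the frame of board between 0.037 and 0.047 m and angle between each of seg_a_mid, seg_b_mid, seg_c_mid, seg_d_mid's own z axis and vertical below 0.1 rad and linear speed of each of seg_a, seg_b, seg_c, seg_d below 0.02 m/s and x of seg_b_mid in the frame of board between -0.105 and 0.105 m and y of seg_b_mid in the frame of board between -0.155 and 0.155 m and z of seg_b_mid in the frame of board between 0.037 and 0.047 m and x of seg_c_mid in the frame of board between -0.105 and 0.105 m and y of seg_c_mid in the frame of board between -0.155 and 0.155 m and z of seg_c_mid in the frame of board between 0.037 and 0.047 m and x of seg_d_mid in the frame of board between -0.105 and 0.105 m and y of seg_d_mid in the frame of board between -0.155 and 0.155 m and z of seg_d_mid in the frame of board between 0.037 and 0.047 m and value of joint stop_knob below 0.0025 m); the robot touches nothing.
It fails at once if a bystander is shoved more than 30 mm or knocked over (distance of any of supplement_tub, tin, salt, mug from where it was at the start of the episode above 0.03 m or angle between any of supplement_tub, tin, salt, mug's own z axis and vertical above 0.5 rad).
Of seg_a, seg_b, seg_c, seg_d only 2 to 3 are there at a start; the rules pass over those that are not, and their reading is None.
At some moment in a run one of seg_a, seg_b, seg_c, seg_d may be knocked a few centimetres aside while the robot is not near it.
It also fails if it takes over 210 s, if anything falls off the work surface, if the arm or the gripper's body presses on something with over 40 N, if the wrist force passes 120 N, or if a joint passes its speed limit or range.

## Working session

There is one attempt and no reset: what is moved stays moved. The work goes in short steps, Python scripts to look and compute and a shell command to move; the robot and the scene stay as the last step left them, time stands still between calls to the robot, and variables do not carry over. Pictures are saved under pics/ and viewed, at most 14 in all, crops included, and the job is handed in when it is done.

```bash
ls; mkdir -p pics; python3 - <<'E'
from rig import bot
import cv2,numpy as np
s=bot.read_state();print({k:np.round(v,3).tolist() for k,v in s.items()})
for n in("scene","top"):
    im=bot.capture(n);cv2.imwrite(f"pics/{n}0.png",im[:,:,::-1])
    p=bot.camera_params(n);print(n,{k:np.round(v,4).tolist() for k,v in p.items()})
E
```

```text
pics
{'time': 0.0, 'joints': [1.177, 0.088, 1.372, -0.0, 1.684, -0.103], 'qd': [0.001, -0.001, -0.001, -0.0, 0.001, -0.001], 'joint_efforts': [-0.001, -34.019, -30.243, 0.072, 0.033, -0.0], 'ee_pos': [0.158, 0.526, 0.204], 'tcp_rot': [0.145, 0.989, -0.001, -0.0], 'contact_force': [1.148, 0.616, 0.026], 'ft_torque': [0.007, -0.01, -0.028], 'grip_force': 0.0, 'width': 0.999}
scene {'camera_matrix': [[428.4023, 0.0, 259.2012], [0.0, 428.4023, 189.9059], [0.0, 0.0, 1.0]], 'D': [0.0276, 0.0, 0.0, 0.0, 0.0], 'eye': [-0.2393, 0.1177, 1.1807], 'attitude': [-0.2046, 0.237, 0.7264, -0.6119]}
top {'camera_matrix': [[426.1273, 0.0, 255.7814], [0.0, 426.1273, 192.7745], [0.0, 0.0, 1.0]], 'D': [-0.0648, 0.0, 0.0, 0.0, 0.0], 'eye': [0.2748, -0.0207, 1.4495], 'attitude': [-0.0766, 0.0606, 0.7089, -0.6985]}
```

View pics/scene0.png

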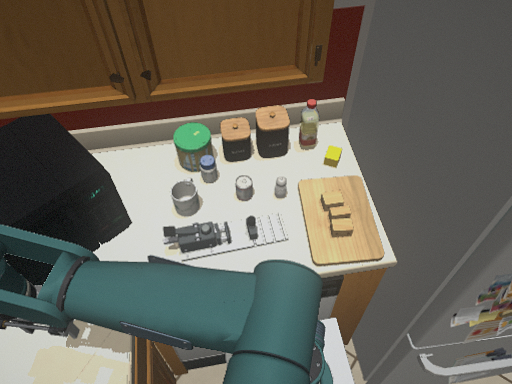

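View pics/top0.png

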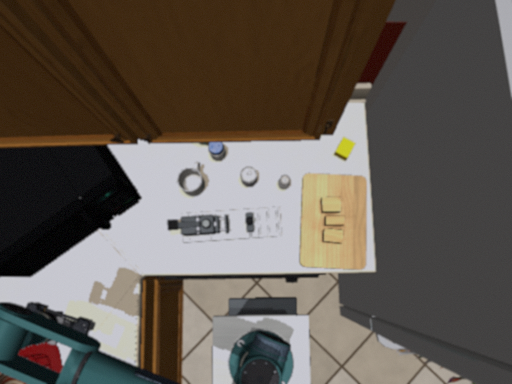

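The scene view shows the clamp with its housing (200,235), stop (252,228), and bed to the right. Three segments are on the board, at about (333,200), (340,212) and (342,227), with a yellow decoy at (333,155). In the top view the segments are at (331,204), (335,220) and (334,236), and the knob is at (250,218). Next I'll triangulate coarsely and then move the wrist camera in.

```bash
cat > h.py <<'E'
from rig import bot
import cv2,numpy as np
from scipy.spatial.transform import Rotation as R
def cam(n):
    p=bot.camera_params(n); return p
def ray(p,uv):
    q=cv2.undistortPoints(np.array([[uv]],float),np.array(p["camera_matrix"]),np.array(p["D"]))[0,0]
    d=R.from_quat(p["attitude"]).apply([q[0],-q[1],-1.]); return np.array(p["eye"]),d/np.linalg.norm(d)
def onz(p,uv,z):
    e,d=ray(p,uv); return e+d*(z-e[2])/d[2]
def tri(p1,uv1,p2,uv2):
    (a,d),(b,e)=ray(p1,uv1),ray(p2,uv2)
    st=np.linalg.lstsq(np.c_[d,-e],b-a,rcond=None)[0]
    x,y=a+d*st[0],b+e*st[1]; return (x+y)/2,np.linalg.norm(x-y)
def proj(p,X):
    c=R.from_quat(p["attitude"]).inv().apply(np.array(X)-p["eye"])
    return cv2.projectPoints(np.array([[c[0],-c[1],-c[2]]]),np.zeros(3),np.zeros(3),np.array(p["camera_matrix"]),np.array(p["D"]))[0][0,0]
def snap(n,name):
    p=cam(n); im=bot.capture(n); cv2.imwrite(f"pics/{name}.png",im[:,:,::-1])
    import json; json.dump({k:np.array(v).tolist() for k,v in p.items()},open(f"pics/{name}.json","w")); return p,im
def load(name):
    import json; return json.load(open(f"pics/{name}.json")),cv2.imread(f"pics/{name}.png")
E
python3 - <<'E'
from h import *
t=cam("top");s=cam("scene");w=cam("wrist")
for n,u,v,z in [("knob",(250,218),(252,224),.087),("s1",(331,204),(332,200),.062),("s2",(335,220),(340,212),.062),("s3",(334,236),(342,224),.062),("tub",(216,148),(208,161),.093),("tin",(249,176),(244,181),.072),("salt",(285,181),(282,181),.09),("mug",(191,181),(186,190),.094)]:
    print(n,onz(t,u,z).round(3),onz(s,v,z).round(3),tri(t,u,s,v)[0].round(3))
print("bed ends",onz(t,(182,241),.012),onz(t,(281,237),.012))
print(bot.read_state()["ee_pos"],w)
E
```

```text
knob [0.461 0.028 0.087] [0.438 0.033 0.087] [0.467 0.029 0.04 ]
s1 [ 0.506 -0.238  0.062] [ 0.498 -0.234  0.062] [ 0.509 -0.24   0.045]
s2 [ 0.453 -0.249  0.062] [ 0.45  -0.247  0.062] [ 0.454 -0.25   0.055]
s3 [ 0.401 -0.243  0.062] [ 0.406 -0.241  0.062] [ 0.401 -0.24   0.071]
tub [0.696 0.139 0.093] [0.703 0.139 0.093] [0.693 0.138 0.104]
tin [0.604 0.031 0.072] [0.615 0.031 0.072] [0.599 0.031 0.092]
salt [ 0.58  -0.087  0.09 ] [ 0.58  -0.088  0.09 ] [ 0.58  -0.088  0.089]
mug [0.585 0.22  0.094] [0.594 0.219 0.094] [0.581 0.217 0.111]
bed ends [0.39596752 0.26219863 0.012     ] [ 0.40489847 -0.07291067  0.012     ]
[0.157531   0.52645925 0.20441688] {'camera_matrix': array([[306.26098231,   0.        , 257.30358024],
       [  0.        , 306.26098231, 192.32514529],
       [  0.        ,   0.        ,   1.        ]]), 'D': array([-0.00955711,  0.        ,  0.        ,  0.        ,  0.        ]), 'eye': array([0.08562833, 0.54871482, 0.38414684]), 'attitude': array([-0.10431154, -0.07713335,  0.59202825,  0.79540688])}
```

```bash
cat > plan.py <<'E'
# prints total shift/turn in jog units from present pose to target: x y z yaw(deg of tool x), tool down
import sys; from h import *
def go(x,y,z,yaw):
    s=bot.read_state(); r=R.from_quat(s["tcp_rot"]); a=np.radians(yaw)
    X=[np.cos(a),np.sin(a),0];Z=[0,0,-1]; T=R.from_matrix(np.c_[X,np.cross(Z,X),Z])
    d=(np.array([x,y,z])-s["ee_pos"]); w=(r.inv()*T).as_rotvec()
    print("shift(now axes)",(r.inv().apply(d)/.15).round(3),"shift(after turn)",(T.inv().apply(d)/.15).round(3),"turn",(w/np.pi*4).round(3),"rows>=",round(np.linalg.norm(d)/.04,1),round(np.degrees(np.linalg.norm(w))/7.1,1),"t",round(s["time"],1))
if __name__=="__main__": go(*map(float,sys.argv[1:5]))
E
A='-.176,-.152,-.042,0,0,0,-1'
python3 -m jog '[-0.176,-0.152,-0.042,0,0,0,-1,-0.176,-0.152,-0.042,0,0,0,-1,-0.176,-0.152,-0.042,0,0,0,-1,-0.176,-0.152,-0.042,0,0,0,-1,-0.176,-0.152,-0.042,0,0,0,-1,-0.176,-0.152,-0.042,0,0,0,-1,-0.176,-0.152,-0.042,0,0,0,-1,-0.176,-0.152,-0.042,0,0,0,-1]' 30
python3 -m jog '[-0.176,-0.152,-0.042,0,0,0,-1,-0.176,-0.152,-0.042,0,0,0,-1,-0.176,-0.152,-0.042,0,0,0,-1,-0.176,-0.152,-0.042,0,0,0,-1,-0.176,-0.152,-0.042,0,0,0,-1,-0.176,-0.152,-0.042,0,0,0,-1,-0.176,-0.152,-0.042,0,0,0,-1,-0.176,-0.152,-0.042,0,0,0,-1]'
python3 -m jog '[0,0,0,0,0,0.148,-1,0,0,0,0,0,0.148,-1,0,0,0,0,0,0.148,-1,0,0,0,0,0,0.148,-1,0,0,0,0,0,0.148,-1,0,0,0,0,0,0.148,-1,0,0,0,0,0,0.148,-1,0,0,0,0,0,0.148,-1]'
python3 -m jog '[0,0,0,0,0,0.148,-1,0,0,0,0,0,0.148,-1,0,0,0,0,0,0.148,-1,0,0,0,0,0,0,-1]'
python3 plan.py .458 .055 .30 90
```

```text
time: 0.77
ee_pos: [0.308, 0.29, 0.2558]
tcp_rot: [0.145, 0.989, -0.0, -0.0]
contact_force: [0.9, 0.2, -0.1]
width: 0.997
grip_force: 0.0
time: 1.43
ee_pos: [0.4582, 0.0547, 0.3062]
tcp_rot: [0.145, 0.989, 0.0, -0.0]
contact_force: [0.0, 1.4, -0.6]
width: 1.0
grip_force: 0.0
time: 2.1
ee_pos: [0.4576, 0.0563, 0.3056]
tcp_rot: [0.576, 0.818, -0.0, -0.001]
contact_force: [-0.4, -0.9, 0.2]
width: 0.999
grip_force: 0.0
time: 2.43
ee_pos: [0.4576, 0.0563, 0.3057]
tcp_rot: [0.707, 0.707, -0.0, -0.0]
contact_force: [0.5, -0.0, -0.4]
width: 1.001
grip_force: 0.0
shift(now axes) [-0.009  0.003  0.038] shift(after turn) [-0.009  0.003  0.038] turn [-0.001 -0.    -0.001] rows>= 0.1 0.0 t 2.4
```

```bash
python3 - <<'E'
from h import *
p,im=snap("wrist","w1"); print(p["eye"],bot.read_state()["ee_pos"])
for n,X in [("knob",(.45,.03,.087)),("bedend",(.45,-.073,.012)),("s1",(.506,-.238,.062))]: print(n,proj(p,X))
E
```

```text
[0.45757293 0.13168491 0.48542802] [0.45758244 0.05631578 0.30577128]
knob [252.14965511 189.3114013 ]
bedend [253.26917509 238.08533343]
s1 [287.21773897 342.94675969]
```

View pics/w1.png

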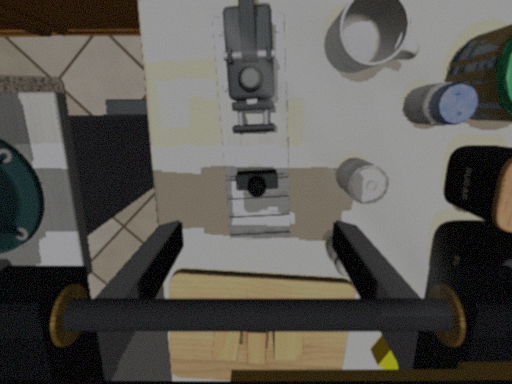

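The wrist view shows the knob (257,186), stop block (256,178), pad (253,128), release (251,77) and trigger paddle (248,12), with the segments hidden behind the fingers at (230-290,345). I'll take a second view from further +y and lower to measure heights.

```bash
python3 -m jog '[0.166,0,0.08,0,0,0,-1,0.166,0,0.08,0,0,0,-1,0.166,0,0.08,0,0,0,-1,0.166,0,0.08,0,0,0,-1,0,0,0,0,0,0,-1,0,0,0,0,0,0,-1]'
python3 - <<'E'
from h import *
p,im=snap("wrist","w2"); print(p["eye"])
a=load("w1")[1][0:260,190:310]; b=cv2.imread("pics/w2.png")[0:300,190:310]
a=cv2.resize(a,None,fx=2.6,fy=2.6,interpolation=3);b=cv2.resize(b,None,fx=2,fy=2,interpolation=3)
b=cv2.resize(cv2.imread("pics/w2.png")[0:260,190:310],None,fx=2.3,fy=2.3,interpolation=3);a=cv2.resize(load("w1")[1][0:260,190:310],None,fx=2.3,fy=2.3,interpolation=3)
cv2.imwrite("pics/c12.png",np.clip(np.hstack([a,b]).astype(float)*1.6,0,255))
E
```

```text
time: 2.98
ee_pos: [0.4569, 0.1565, 0.2571]
tcp_rot: [0.705, 0.709, -0.001, -0.001]
contact_force: [-0.8, -0.5, -0.3]
width: 1.001
grip_force: 0.0
[0.45673004 0.23204888 0.43671795][ WARN:0@0.397] global loadsave.cpp:1063 imwrite_ Unsupported depth image for selected encoder is fallbacked to CV_8U.
```

View pics/c12.png

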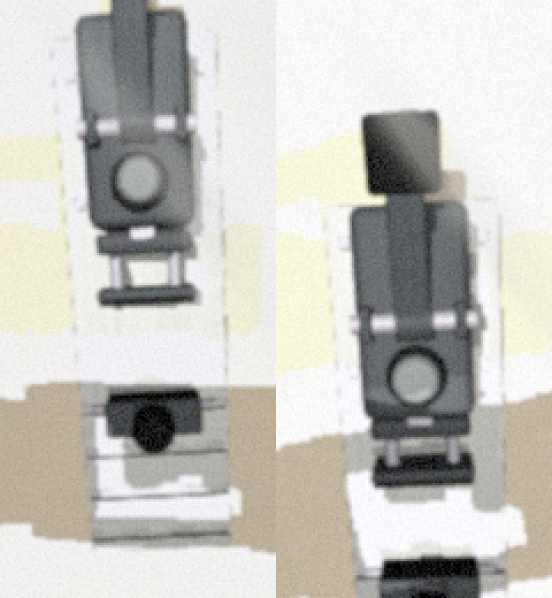

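In the crops (2.3x, column offset 190): w1 has release (138,180), knob (153,428) and bed corners (93,543), (228,540), (55,37), (213,35). w2 (starting at x=276) has release (417,378), trigger paddle (402,152), pad (424,470) and the stop at the bottom edge.

```bash
python3 - <<'E'
from h import *
p1,i1=load("w1");p2,i2=load("w2")
def knob(im,x0,x1,y0,y1,th):
    g=cv2.cvtColor(im,6)[y0:y1,x0:x1]; m=(g<th).astype(np.uint8)
    n,l,s,c=cv2.connectedComponentsWithStats(m); k=1+s[1:,4].argmax(); return c[k]+[x0,y0],s[k]
print(knob(i1,235,280,165,205,22)); print(knob(i2,225,290,255,340,22))
f=lambda u,v:(190+u/2.3,v/2.3)
print("release",tri(p1,f(138,180),p2,f(141,378)))
print("pad",tri(p1,f(147,297),p2,f(148,470)))
for n,u in dict(bl=f(93,543),br=f(228,540),tl=f(55,37),tr=f(213,35)).items(): print(n,onz(p1,u,.012).round(4))
for n,u in dict(tl=f(47,207),tr=f(222,200)).items(): print("w2",n,onz(p2,u,.012).round(4))
print("trig",onz(p2,f(126,152),.108), "knob",onz(p1,f(153,428),.087))
print("hinge",tri(p1,f(137,127),p2,f(141,323)))
cv2.imwrite("pics/k2.png",np.clip(cv2.resize(i2[230:350,180:330],None,fx=4,fy=4,interpolation=3)*1.6,0,255).astype(np.uint8))
E
```

```text
(array([256.14488636, 181.23863636]), array([  3,   5,  37,  26, 352], dtype=int32))
(array([256.41025641, 267.46794872]), array([ 23,   2,  18,  23, 312], dtype=int32))
release (array([0.44846675, 0.17111923, 0.08126538]), np.float64(0.0010280990986973753))
pad (array([0.45203206, 0.10605422, 0.02946041]), np.float64(0.000157197239455646))
bl [ 0.412  -0.0694  0.012 ]
br [ 0.5096 -0.0671  0.012 ]
tl [0.3966 0.2597 0.012 ]
tr [0.4922 0.2606 0.012 ]
w2 tl [0.3935 0.2581 0.012 ]
w2 tr [0.4938 0.2625 0.012 ]
trig [0.44297207 0.27523133 0.108     ] knob [0.455877   0.03445208 0.087     ]
hinge (array([0.44817806, 0.19847012, 0.07666747]), np.float64(0.001377082314021282))
```

View pics/k2.png

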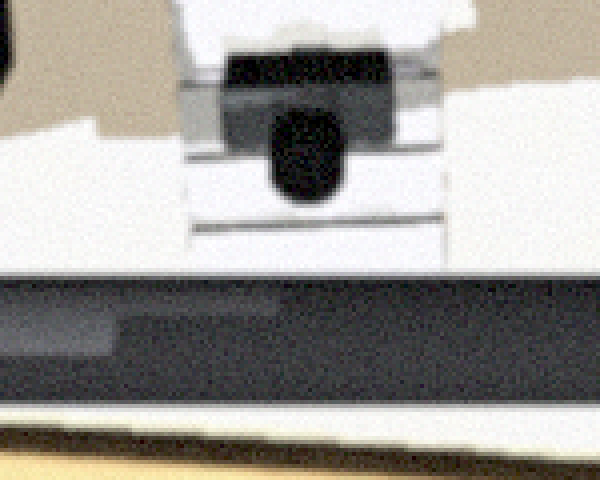

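The knob top in w2 is at about (257,271.5). Clamp yaw is about 93°, and the centre line agrees with the knob, release and trigger measurements to within 1 mm. Next I'll confirm the knob and approach it.

```bash
python3 - <<'E'
from h import *
p1,_=load("w1");p2,_=load("w2")
print(tri(p1,(256.5,186.1),p2,(257,271.5)),onz(p2,(257,271.5),.0875))
E
python3 plan.py .4555 .035 .13 92.95
```

```text
(array([0.45612151, 0.0342804 , 0.08635638]), np.float64(0.0005528825508998794)) [0.45639901 0.03492993 0.0875    ]
shift(now axes) [-0.805 -0.016  0.855] shift(after turn) [-0.804 -0.055  0.854] turn [-0.001  0.001 -0.06 ] rows>= 4.4 0.4 t 3.0
```

```bash
python3 -m jog '[0,0,0,0,0,-0.06,-1,-0.16,-0.011,0.17,0,0,0,-1,-0.16,-0.011,0.17,0,0,0,-1,-0.16,-0.011,0.17,0,0,0,-1,-0.16,-0.011,0.17,0,0,0,-1,-0.16,-0.011,0.17,0,0,0,-1,0,0,0,0,0,0,-1]' >/dev/null
python3 plan.py .4558 .0345 .059 92.95
```

```text
shift(now axes) [0.021 0.031 0.446] shift(after turn) [0.02  0.027 0.447] turn [-0.012  0.002 -0.01 ] rows>= 1.7 0.1 t 3.6
```

```bash
python3 -m jog '[0.02,0.03,0,-0.012,0.002,-0.01,-1,0,0,0.15,0,0,0,-1,0,0,0.15,0,0,0,-1,0,0,0.14,0,0,0,-1,0,0,0,0,0,0,-1,0,0,0,0,0,0,-1]' >/dev/null
python3 plan.py .4558 .0345 .059 92.95
python3 -m jog '[0,0,0,0,0,0,0.3,0,0,0,0,0,0,0.5,0,0,0,0,0,0,1,0,0,0,0,0,0,1,0,0,0,0,0,0,1,0,0,0,0,0,0,1]' 30
```

```text
shift(now axes) [-0.033 -0.037  0.047] shift(after turn) [-0.033 -0.037  0.047] turn [ 0.014 -0.002  0.008] rows>= 0.3 0.1 t 4.1
time: 4.62
ee_pos: [0.4604, 0.039, 0.0652]
tcp_rot: [0.687, 0.727, 0.004, 0.003]
contact_force: [-0.4, -0.4, -0.3]
width: 0.61
grip_force: 0.0
```

```bash
python3 plan.py .4558 .0345 .059 92.95
python3 -m jog '[0,0,0,0,0,0,0,0,0,0,0,0,0,0]'|grep pos
python3 plan.py .4558 .0345 .059 92.95
```

```text
shift(now axes) [-0.029 -0.033  0.041] shift(after turn) [-0.029 -0.032  0.041] turn [ 0.013 -0.002  0.006] rows>= 0.2 0.1 t 4.6
ee_pos: [0.4601, 0.039, 0.0647]
shift(now axes) [-0.028 -0.031  0.038] shift(after turn) [-0.028 -0.03   0.038] turn [ 0.012 -0.002  0.006] rows>= 0.2 0.1 t 4.8
```

```bash
python3 -m jog '[-0.028,-0.031,0.038,0.012,0,0.006,0,0,0,0,0,0,0,0,0,0,0,0,0,0,0,0,0,0,0,0,0,0,0,0,0,0,0,0,0]'|grep pos
python3 plan.py .4558 .0345 .059 92.95
python3 -m jog '[0,0,0,0,0,0,0,0,0,0,0,0,0,0,0,0,0,0,0,0,0,0,0,0,0,0,0,0]'|grep pos
```

```text
ee_pos: [0.4559, 0.0345, 0.059]
shift(now axes) [-0. -0.  0.] shift(after turn) [-0. -0.  0.] turn [ 0.    -0.002 -0.   ] rows>= 0.0 0.0 t 5.2
ee_pos: [0.4559, 0.0346, 0.0591]
```

```bash
python3 -m jog '[0,0,0,0,0,0,1,0,0,0,0,0,0,1,0,0,0,0,0,0,1,0,0,0,0,0,0,1,0,0,0,0,0,0,1,0,0,0,0,0,0,1,0,0,0,0,0,0,1]' 40
python3 -m jog '[0,0,-0.04,0,0,0,1,0,0,-0.04,0,0,0,1,0,0,0,0,0,0,1,0,0,0,0,0,0,1]'
```

```text
time: 6.12
ee_pos: [0.4558, 0.0346, 0.0591]
tcp_rot: [0.689, 0.725, 0.001, -0.001]
contact_force: [-0.5, 0.1, 0.0]
width: 0.264
grip_force: 40.0
time: 6.45
ee_pos: [0.4558, 0.0346, 0.0712]
tcp_rot: [0.689, 0.725, 0.001, -0.001]
contact_force: [-0.0, -0.3, -3.7]
width: 0.27
grip_force: 40.0
```

```bash
python3 -m jog '[-0.1,0,0,0,0,0,1,-0.1,0,0,0,0,0,1,-0.1,0,0,0,0,0,1,-0.1,0,0,0,0,0,1,-0.1,0,0,0,0,0,1,-0.1,0,0,0,0,0,1,-0.02,0,0,0,0,0,1,0,0,0,0,0,0,1]'
python3 -m jog '[0,0,0,0,0,0,1,0,0,0,0,0,0,1]'
python3 plan.py .4605 -.0583 .059 92.95
```

```text
time: 7.12
ee_pos: [0.4608, -0.059, 0.0707]
tcp_rot: [0.689, 0.725, 0.001, -0.0]
contact_force: [1.2, -0.0, -2.7]
width: 0.269
grip_force: 40.0
time: 7.28
ee_pos: [0.4607, -0.0578, 0.0708]
tcp_rot: [0.688, 0.725, 0.001, -0.001]
contact_force: [0.8, -0.4, -2.3]
width: 0.267
grip_force: 40.0
shift(now axes) [-0.003 -0.002  0.079] shift(after turn) [-0.003 -0.002  0.079] turn [ 0.    -0.002  0.001] rows>= 0.3 0.0 t 7.3
```

```bash
python3 -m jog '[-0.003,0,0.025,0,0,0,1,0,0,0.025,0,0,0,1,0,0,0.029,0,0,0,1,0,0,0,0,0,0,1,0,0,0,0,0,0,1,0,0,0,0,0,0,0,0,0,0,0,0,0,0,0,0,0,0,0,0,0]'
python3 -m jog '[0,0,0,0,0,0,-0.5,0,0,0,0,0,0,-0.5,0,0,0,0,0,0,-0.5,0,0,-0.2,0,0,0,-0.5,0,0,-0.2,0,0,0,-1,0,0,-0.2,0,0,0,-1,0,0,-0.2,0,0,0,-1,0,0,-0.2,0,0,0,-1]'
python3 -m jog '[0,0,-0.2,0,0,0,-1,0,0,-0.2,0,0,0,-1,0,0,-0.2,0,0,0,-1,0,0,0,0,0,0,-1]'
python3 - <<'E'
from h import *
p,i=snap("wrist","w3"); print(p["eye"])
cv2.imwrite("pics/w3b.png",np.clip(i[:,:,::-1]*1.5,0,255).astype(np.uint8))
E
```

```text
time: 7.95
ee_pos: [0.4605, -0.0588, 0.059]
tcp_rot: [0.689, 0.725, 0.0, -0.001]
contact_force: [-0.8, 0.5, 0.6]
width: 0.444
grip_force: 0.0
time: 8.62
ee_pos: [0.4604, -0.0589, 0.2105]
tcp_rot: [0.689, 0.725, 0.001, -0.001]
contact_force: [1.0, 0.4, 0.1]
width: 0.982
grip_force: 0.0
time: 8.95
ee_pos: [0.4627, -0.0597, 0.3062]
tcp_rot: [0.689, 0.725, 0.004, 0.005]
contact_force: [0.1, -0.0, 0.8]
width: 0.997
grip_force: 0.0
[0.45651438 0.01585652 0.48576511]
```

View pics/w3b.png

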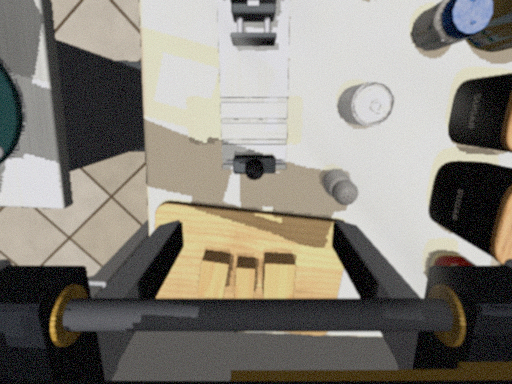

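The stop is now on the fourth groove at (254,165), with three empty grooves in front. The three segments show at about (213,275), (245,275) and (280,275). I'll turn to yaw 0 and look from above them.

```bash
python3 -m jog '[0,0,0,0,0,0.155,-1,0,0,0,0,0,0.155,-1,0,0,0,0,0,0.155,-1,0,0,0,0,0,0.155,-1,0,0,0,0,0,0.155,-1,0,0,0,0,0,0.155,-1,0,0,0,0,0,0.155,-1,0,0,0,0,0,0.155,-1]'>/dev/null
python3 -m jog '[0,0,0,0,0,0.155,-1,0,0,0,0,0,0.155,-1,0,0,0,0,0,0.155,-1,0,0,0,0,0,0.155,-1,0,0,0,0,0,0.155,-1,0,0,0,0,0,0,-1]'
python3 plan.py .36 -.243 .26 0
```

```text
time: 10.17
ee_pos: [0.4601, -0.0591, 0.2972]
tcp_rot: [1.0, 0.019, -0.002, -0.001]
contact_force: [-0.2, 0.5, -0.6]
width: 0.999
grip_force: 0.0
shift(now axes) [-0.713  1.201  0.247] shift(after turn) [-0.667  1.226  0.248] turn [-0.003  0.004  0.048] rows>= 5.3 0.3 t 10.2
```

```bash
python3 -m jog '[0,0,0,-0.003,0.004,0.048,-1,-0.11,0.204,0.041,0,0,0,-1,-0.11,0.204,0.041,0,0,0,-1,-0.11,0.204,0.041,0,0,0,-1,-0.11,0.204,0.041,0,0,0,-1,-0.11,0.204,0.041,0,0,0,-1,-0.11,0.204,0.041,0,0,0,-1,0,0,0,0,0,0,-1]'>/dev/null
python3 -m jog '[0,0,0,0,0,0,-1,0,0,0,0,0,0,-1]'
python3 - <<'E'
from h import *
p,i=snap("wrist","w4"); print(p["eye"])
cv2.imwrite("pics/w4b.png",np.clip(cv2.resize(i[20:320,150:400],None,fx=2,fy=2,interpolation=3)[:,:,::-1]*1.3,0,255).astype(np.uint8))
E
```

```text
time: 11.0
ee_pos: [0.3621, -0.2425, 0.2613]
tcp_rot: [1.0, 0.002, 0.001, -0.0]
contact_force: [0.0, -0.4, -0.6]
width: 1.004
grip_force: 0.0
[ 0.43635893 -0.24196735  0.44119282]
```

View pics/w4b.png

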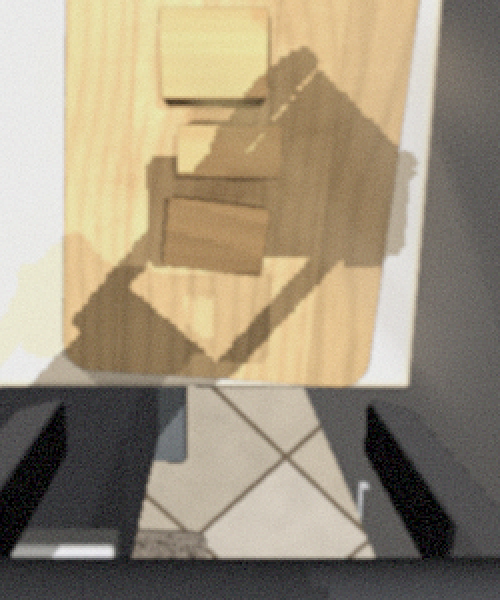

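Crop w4b (2x, offset 150,20) shows three segments:
- Thick one with corners (160,8), (270,8), (266,100), (163,98).
- Thin one with corners of about (183,123), (280,125), (278,177), (177,173).
- Tilted one with corners (167,198), (270,209), (262,275), (162,262).

I'll take a second view to get heights and thicknesses.

```bash
python3 -m jog '[0.13,0.05,0.1,0,0,0,-1,0.13,0.05,0.1,0,0,0,-1,0.13,0.05,0,0,0,0,-1,0,0,0,0,0,0,-1,0,0,0,0,0,0,-1]'
python3 - <<'E'
from h import *
p,i=snap("wrist","w5"); print(p["eye"])
cv2.imwrite("pics/w5b.png",np.clip(cv2.resize(i[60:360,140:390],None,fx=2,fy=2,interpolation=3)[:,:,::-1]*1.3,0,255).astype(np.uint8))
E
```

```text
time: 11.47
ee_pos: [0.4217, -0.264, 0.2317]
tcp_rot: [1.0, 0.003, 0.001, -0.0]
contact_force: [-0.6, 0.3, -0.0]
width: 1.002
grip_force: 0.0
[ 0.49606764 -0.26320573  0.41157327]
```

View pics/w5b.png

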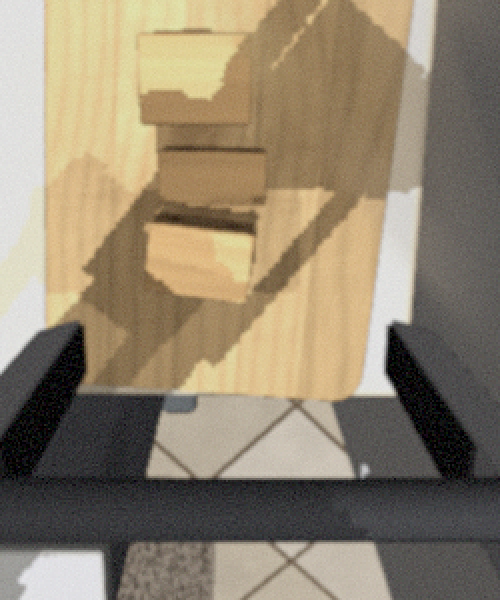

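Crop w5b (offset 140,60) has S1 at (137,33), (252,33), (250,125), (140,122), S2 at (162,148), (267,151), (264,206), (158,200), and S3 at (150,224), (255,235), (247,302), (147,286).

```bash
python3 - <<'E'
from h import *
p4,_=load("w4");p5,_=load("w5")
A={1:[(160,8),(270,8),(266,100),(163,98)],2:[(183,123),(280,125),(278,177),(177,173)],3:[(167,198),(270,209),(262,275),(162,262)]}
B={1:[(137,33),(252,33),(250,125),(140,122)],2:[(162,148),(267,151),(264,206),(158,200)],3:[(150,224),(255,235),(247,302),(147,286)]}
for k in A:
    X=np.array([tri(p4,(150+a[0]/2,20+a[1]/2),p5,(140+b[0]/2,60+b[1]/2))[0] for a,b in zip(A[k],B[k])])
    print(k,"tri",X.mean(0).round(4))
    for nm,p,o,P in(("w4",p4,(150,20),A[k]),("w5",p5,(140,60),B[k])):
        Y=np.array([onz(p,(o[0]+u/2,o[1]+v/2),.062) for u,v in P]); 
        e=(Y[1]-Y[0]+Y[2]-Y[3])/2; t=(Y[0]-Y[3]+Y[1]-Y[2])/2
        print(nm,Y.mean(0).round(4),"w",np.linalg.norm(e).round(4),"t",np.linalg.norm(t).round(4),"ang",np.degrees(np.arctan2(*(-e[[0,1]]))).round(1),np.degrees(np.arctan2(t[1],t[0])).round(1))
E
```

```text
1 tri [ 0.5082 -0.2408  0.0573]
w4 [ 0.5072 -0.2411  0.062 ] w 0.0607 t 0.0479 ang 0.4 -0.1
w5 [ 0.5082 -0.2407  0.062 ] w 0.0615 t 0.0475 ang 0.5 -0.3
2 tri [ 0.4553 -0.2501  0.0619]
w4 [ 0.4552 -0.2499  0.062 ] w 0.0586 t 0.0289 ang 1.5 -4.1
w5 [ 0.455  -0.2504  0.062 ] w 0.0601 t 0.0304 ang 2.1 -3.9
3 tri [ 0.4041 -0.2418  0.0596]
w4 [ 0.4044 -0.2417  0.062 ] w 0.0625 t 0.0395 ang 6.5 -5.6
w5 [ 0.4046 -0.2426  0.062 ] w 0.0609 t 0.0395 ang 7.5 -5.2
```

Heights are about 0.060 and sizes match: S1 is d (48 mm), S2 is a (30 mm), and S3 is about 40 mm, so b or c. The total of 114–120 mm suits the 153 mm gap. I'll pick d first.

```bash
python3 plan.py .5077 -.2408 .11 -0.2
python3 -m jog '[0.143,-0.038,0.2,0,0,0,-1,0.143,-0.038,0.2,0,0,0,-1,0.143,-0.038,0.2,0,0,0,-1,0.143,-0.038,0.2,0,0,0,-1,0,0,0,0,0,0,-1,0,0,0,0,0,0,-1,0,0,0,0,0,0,-1]'
python3 plan.py .5077 -.2408 .03 -0.2
```

```text
shift(now axes) [ 0.575 -0.153  0.817] shift(after turn) [ 0.576 -0.158  0.816] turn [ 0.001 -0.004  0.011] rows>= 3.8 0.1 t 11.5
time: 12.1
ee_pos: [0.507, -0.2427, 0.1145]
tcp_rot: [1.0, 0.001, 0.002, 0.001]
contact_force: [0.6, -0.0, 1.7]
width: 0.999
grip_force: 0.0
shift(now axes) [ 0.002 -0.014  0.563] shift(after turn) [ 0.005 -0.013  0.563] turn [ 0.003 -0.006  0.008] rows>= 2.1 0.1 t 12.1
```

```bash
python3 -m jog '[0.003,-0.013,0,0.003,-0.006,0.008,-1,0,0,0.14,0,0,0,-1,0,0,0.14,0,0,0,-1,0,0,0.14,0,0,0,-1,0,0,0.13,0,0,0,-1,0,0,0,0,0,0,-1,0,0,0,0,0,0,-1,0,0,0,0,0,0,-1]'
python3 plan.py .5077 -.2408 .03 -0.2
```

```text
time: 12.77
ee_pos: [0.5084, -0.2415, 0.0327]
tcp_rot: [1.0, -0.002, 0.001, 0.0]
contact_force: [-0.2, -0.6, -0.2]
width: 1.003
grip_force: 0.0
shift(now axes) [-0.005 -0.005  0.018] shift(after turn) [-0.005 -0.005  0.018] turn [ 0.001 -0.003 -0.002] rows>= 0.1 0.0 t 12.8
```

```bash
python3 -m jog '[0,0,0.018,0,0,0,0.2,0,0,0,0,0,0,1,0,0,0,0,0,0,1,0,0,0,0,0,0,1,0,0,0,0,0,0,1,0,0,0,0,0,0,1,0,0,0,0,0,0,1]' 25
python3 -m jog '[0,0,-0.15,0,0,0,1,0,0,-0.15,0,0,0,1,0,0,-0.15,0,0,0,1,0,0,-0.15,0,0,0,1,0,0,-0.15,0,0,0,1,0,0,-0.15,0,0,0,1,0,0,0,0,0,0,1]'
python3 -m jog '[0,0,0,0,0,-0.155,1,0,0,0,0,0,-0.155,1,0,0,0,0,0,-0.155,1,0,0,0,0,0,-0.155,1,0,0,0,0,0,-0.155,1,0,0,0,0,0,-0.155,1,0,0,0,0,0,-0.155,1,0,0,0,0,0,-0.155,1]'>/dev/null
python3 -m jog '[0,0,0,0,0,-0.155,1,0,0,0,0,0,-0.155,1,0,0,0,0,0,-0.155,1,0,0,0,0,0,-0.155,1,0,0,0,0,0,-0.155,1,0,0,0,0,0,0,1,0,0,0,0,0,0,1]'
python3 plan.py .4582 -.0164 .13 92.95
```

```text
time: 13.35
ee_pos: [0.5075, -0.2406, 0.0275]
tcp_rot: [1.0, -0.002, -0.001, -0.001]
contact_force: [-0.1, -0.1, 2.5]
width: 0.657
grip_force: 25.0
time: 13.93
ee_pos: [0.5097, -0.2418, 0.1672]
tcp_rot: [1.0, -0.002, 0.003, 0.001]
contact_force: [0.5, -0.4, -1.0]
width: 0.659
grip_force: 25.0
time: 15.18
ee_pos: [0.5068, -0.2401, 0.1603]
tcp_rot: [0.705, 0.709, -0.0, -0.003]
contact_force: [-0.7, -0.7, -2.4]
width: 0.656
grip_force: 25.0
shift(now axes) [ 1.492 -0.317  0.208] shift(after turn) [ 1.506 -0.247  0.202] turn [-0.005 -0.004 -0.06 ] rows>= 5.8 0.4 t 15.2
```

```bash
python3 -m jog '[0,0,0,-0.005,-0.004,-0.06,1,0.215,-0.035,0.02,0,0,0,1,0.215,-0.035,0.02,0,0,0,1,0.215,-0.035,0.02,0,0,0,1,0.215,-0.035,0.02,0,0,0,1,0.215,-0.035,0.02,0,0,0,1,0.215,-0.035,0.02,0,0,0,1,0.215,-0.035,0.02,0,0,0,1]' >/dev/null
python3 -m jog '[0,0,0,0,0,0,1,0,0,0,0,0,0,1,0,0,0,0,0,0,1,0,0,0,0,0,0,1]'
python3 plan.py .4582 -.0164 .03 92.95
python3 - <<'E'
from h import *
p,i=snap("wrist","w6")
cv2.imwrite("pics/w6b.png",np.clip(cv2.resize(i[0:384,150:390],None,fx=1.5,fy=1.5,interpolation=3)[:,:,::-1]*1.3,0,255).astype(np.uint8))
E
```

```text
time: 16.18
ee_pos: [0.4588, -0.0181, 0.1407]
tcp_rot: [0.688, 0.725, 0.0, 0.002]
contact_force: [0.1, 0.3, -1.8]
width: 0.661
grip_force: 25.0
shift(now axes) [ 0.013 -0.005  0.738] shift(after turn) [ 0.012 -0.003  0.738] turn [0.003 0.002 0.002] rows>= 2.8 0.0 t 16.2
```

View pics/w6b.png

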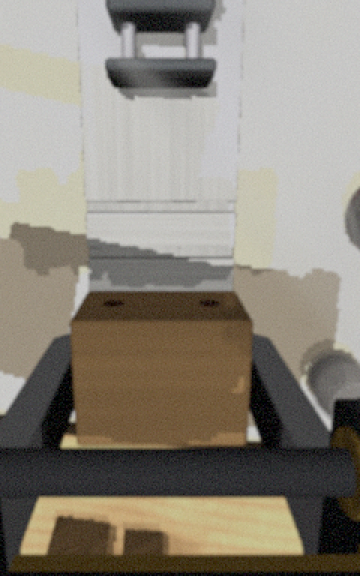

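The held segment d is square to the clamp, with dowels facing along y. The pad's lower edge is at crop (160,88) and grooves are at rows 204 and 257. I'll check the pad face y from here.

```bash
python3 - <<'E'
from h import *
p,_=load("w6")
print("pad",onz(p,(150+160/1.5,88/1.5),.015), "grooves",[onz(p,(150+160/1.5,r/1.5),.012)[1].round(4) for r in(204,212,257,292)])
E
python3 -m jog '[0.005,0,0.14,0,0,0,1,0.005,0,0.14,0,0,0,1,0,0,0.14,0,0,0,1,0,0,0.14,0,0,0,1,0,0,0.14,0,0,0,1,0,0,0,0,0,0,1,0,0,0,0,0,0,1,0,0,0,0,0,0,1]'
python3 plan.py .4582 -.0164 .02 92.95
```

```text
pad [0.45177082 0.10365278 0.015     ] grooves [np.float64(0.0328), np.float64(0.0276), np.float64(-0.0028), np.float64(-0.0275)]
time: 16.9
ee_pos: [0.4597, -0.0166, 0.037]
tcp_rot: [0.688, 0.726, 0.001, 0.002]
contact_force: [-0.3, -0.5, -1.9]
width: 0.659
grip_force: 25.0
shift(now axes) [ 0.002 -0.01   0.113] shift(after turn) [ 0.002 -0.01   0.113] turn [0.005 0.002 0.002] rows>= 0.4 0.0 t 16.9
```

```bash
python3 -m jog '[0,-0.01,0.09,0,0,0,1,0,0,0,0,0,0,1,0,0,0,0,0,0,1,0,0,0,0,0,0,1]'
python3 -m jog '[0,0,0.02,0,0,0,1,0,0,0,0,0,0,1,0,0,0,0,0,0,1]'
```

```text
time: 17.23
ee_pos: [0.4582, -0.0162, 0.0237]
tcp_rot: [0.688, 0.726, 0.001, 0.002]
contact_force: [0.1, -0.3, -1.6]
width: 0.657
grip_force: 25.0
time: 17.48
ee_pos: [0.4573, -0.0159, 0.0195]
tcp_rot: [0.687, 0.726, 0.0, 0.001]
contact_force: [0.2, 0.2, -1.6]
width: 0.657
grip_force: 25.0
```

```bash
python3 -m jog '[0.004,0,0.012,0,0,0,1,0,0,0,0,0,0,1,0,0,0,0,0,0,1]'
python3 -m jog '[0,0,0,0,0,0,0,0,0,0,0,0,0,-0.4,0,0,0,0,0,0,-0.6,0,0,0,0,0,0,-0.6,0,0,0,0,0,0,-0.6]'
python3 -m jog '[0,0,-0.15,0,0,0,-0.7,0,0,-0.15,0,0,0,-1,0,0,-0.15,0,0,0,-1,0,0,-0.15,0,0,0,-1,0,0,-0.15,0,0,0,-1,0,0,-0.15,0,0,0,-1,0,0,0,0,0,0,-1]'
python3 plan.py .455 -.25 .15 -3.5
```

```text
time: 17.73
ee_pos: [0.4577, -0.0154, 0.0179]
tcp_rot: [0.687, 0.726, 0.001, 0.002]
contact_force: [1.4, 0.0, -0.0]
width: 0.66
grip_force: 25.0
time: 18.15
ee_pos: [0.4571, -0.0153, 0.0174]
tcp_rot: [0.687, 0.726, 0.0, 0.001]
contact_force: [0.5, -0.9, 0.3]
width: 0.8
grip_force: 0.0
time: 18.73
ee_pos: [0.4597, -0.0156, 0.1577]
tcp_rot: [0.687, 0.726, 0.003, 0.005]
contact_force: [1.3, -0.2, 0.8]
width: 0.998
grip_force: 0.0
shift(now axes) [-1.559 -0.117  0.055] shift(after turn) [0.064 1.562 0.051] turn [ 0.015 -0.01   2.148] rows>= 5.9 13.6 t 18.7
```

```bash
python3 -m jog '[-0.195,-0.015,0,0,0,0,-1,-0.195,-0.015,0,0,0,0,-1,-0.195,-0.015,0,0,0,0,-1,-0.195,-0.015,0,0,0,0,-1,-0.195,-0.015,0,0,0,0,-1,-0.195,-0.015,0,0,0,0,-1,-0.195,-0.015,0,0,0,0,-1,-0.195,-0.015,0,0,0,0,-1]' >/dev/null
python3 -m jog '[0,0,0,0,0,0.153,-1,0,0,0,0,0,0.153,-1,0,0,0,0,0,0.153,-1,0,0,0,0,0,0.153,-1,0,0,0,0,0,0.153,-1,0,0,0,0,0,0.153,-1,0,0,0,0,0,0.153,-1,0,0,0,0,0,0.153,-1]'>/dev/null
python3 -m jog '[0,0,0,0,0,0.153,-1,0,0,0,0,0,0.153,-1,0,0,0,0,0,0.153,-1,0,0,0,0,0,0.153,-1,0,0,0,0,0,0.153,-1,0,0,0,0,0,0.153,-1,0,0,0,0,0,0,-1,0,0,0,0,0,0,-1]'|grep pos
python3 plan.py .455 -.25 .12 -3.5
python3 - <<'E'
from h import *
p,i=snap("wrist","w7"); t,j=snap("top","t7")
q=load("t7")[1]; a=cv2.imread("pics/top0.png")
d=cv2.absdiff(q,a).max(2)[170:270,150:370]; ys,xs=np.where(d>60); print(len(xs), [proj(t,X).round(0) for X in [(.455,-.25,.062),(.404,-.242,.062),(.458,-.015,.052)]])
b=np.hstack([cv2.resize(q[160:275,210:370],None,fx=3,fy=3,interpolation=3)[:,:300],cv2.resize(i[:,150:400,::-1],None,fx=1,fy=345/384.,interpolation=3)])
b=np.hstack([cv2.resize(q[160:275,160:370],None,fx=2.6,fy=2.6,interpolation=3),cv2.resize(i[:,150:400,::-1],(195,299))])
cv2.imwrite("pics/w7b.png",np.clip(b*1.2,0,255).astype(np.uint8))
E
```

```text
ee_pos: [0.4513, -0.2495, 0.1516]
shift(now axes) [0.025 0.002 0.211] shift(after turn) [0.025 0.002 0.211] turn [ 0.    -0.001  0.009] rows>= 0.8 0.1 t 20.7
4748 [array([335., 219.]), array([334., 235.]), array([263., 220.])]
```

View pics/w7b.png

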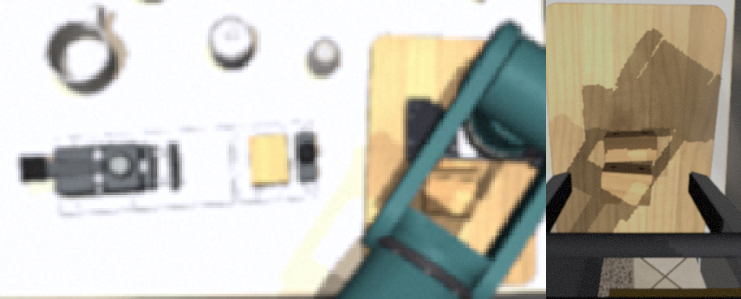

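The top view shows d in place next to the stop at (268,160). The wrist part shows the two remaining segments at (630,150) and (627,185), and I'll check those against prediction.

```bash
python3 - <<'E'
from h import *
p,_=load("w7")
f=lambda x,y:(150+(x-546)*250/195,y*384/299)
for X in [(.455,-.25,.062),(.4044,-.242,.062)]:
    u=proj(p,X); print("composite px",546+(u[0]-150)*.78,u[1]*299/384)
print(onz(p,f(630.5,151),.062),onz(p,f(627,186),.062))
E
python3 -m jog '[0.025,0.002,0.106,0,0,0.009,-1,0,0,0.106,0,0,0,-1,0,0,0,0,0,0,-1,0,0,0,0,0,0,-1]'
python3 plan.py .455 -.25 .029 -3.5
```

```text
composite px 630.6138637672017 148.87331911025376
composite px 626.2716429203623 189.15958756517932
[ 0.45243643 -0.24973046  0.062     ] [ 0.40851689 -0.24312606  0.062     ]
time: 21.17
ee_pos: [0.4548, -0.2499, 0.12]
tcp_rot: [1.0, -0.031, 0.0, -0.0]
contact_force: [-0.4, -0.3, 0.9]
width: 0.999
grip_force: 0.0
shift(now axes) [0.001 0.001 0.606] shift(after turn) [0.001 0.001 0.606] turn [-0.    -0.    -0.002] rows>= 2.3 0.0 t 21.2
```

```bash
python3 -m jog '[0,0,0.15,0,0,0,-1,0,0,0.15,0,0,0,-1,0,0,0.15,0,0,0,-1,0,0,0.15,0,0,0,-1,0,0,0,0,0,0,-1,0,0,0,0,0,0,-1,0,0,0,0,0,0,-1]'|grep pos
python3 -m jog '[0,0,0,0,0,0,0.2,0,0,0,0,0,0,1,0,0,0,0,0,0,1,0,0,0,0,0,0,1,0,0,0,0,0,0,1,0,0,0,0,0,0,1]' 25
python3 -m jog '[0,0,-0.15,0,0,0,1,0,0,-0.15,0,0,0,1,0,0,-0.15,0,0,0,1,0,0,-0.15,0,0,0,1,0,0,-0.15,0,0,0,1,0,0,-0.15,0,0,0,1,0,0,0,0,0,0,1]' |grep -E 'pos|width'
python3 plan.py .4560 .0256 .14 92.95
```

```text
ee_pos: [0.4569, -0.2513, 0.033]
time: 22.25
ee_pos: [0.4559, -0.2506, 0.0314]
tcp_rot: [0.999, -0.032, 0.002, 0.001]
contact_force: [-0.6, 1.0, 1.7]
width: 0.663
grip_force: 24.7
ee_pos: [0.4576, -0.2518, 0.1712]
width: 0.662
shift(now axes) [-0.131 -1.846  0.195] shift(after turn) [1.848 0.085 0.208] turn [ 0.017 -0.004 -2.147] rows>= 7.0 13.6 t 22.8
```

```bash
python3 -m jog '[-0.015,-0.208,0.01,0,0,0,1,-0.015,-0.208,0.01,0,0,0,1,-0.015,-0.208,0.01,0,0,0,1,-0.015,-0.208,0.01,0,0,0,1,-0.015,-0.208,0.01,0,0,0,1,-0.015,-0.208,0.01,0,0,0,1,-0.015,-0.208,0.01,0,0,0,1,-0.015,-0.208,0.01,0,0,0,1]' >/dev/null
python3 -m jog '[-0.015,-0.2,0.01,0,0,0,1,0,0,0,0,0,-0.153,1,0,0,0,0,0,-0.153,1,0,0,0,0,0,-0.153,1,0,0,0,0,0,-0.153,1,0,0,0,0,0,-0.153,1,0,0,0,0,0,-0.153,1,0,0,0,0,0,-0.153,1]'>/dev/null
python3 -m jog '[0,0,0,0,0,-0.153,1,0,0,0,0,0,-0.153,1,0,0,0,0,0,-0.153,1,0,0,0,0,0,-0.153,1,0,0,0,0,0,-0.153,1,0,0,0,0,0,-0.153,1,0,0,0,0,0,-0.153,1,0,0,0,0,0,0,1]'>/dev/null
python3 -m jog '[0,0,0,0,0,0,1,0,0,0,0,0,0,1]'|grep -E 'pos|width'
python3 plan.py .4555 .028 .024 92.95
```

```text
ee_pos: [0.4526, 0.03, 0.1511]
width: 0.665
shift(now axes) [-0.013  0.018  0.848] shift(after turn) [-0.014  0.019  0.848] turn [ 0.001  0.002 -0.008] rows>= 3.2 0.1 t 25.0
```

```bash
python3 -m jog '[-0.013,0.018,0.14,0,0.002,-0.008,1,0,0,0.14,0,0,0,1,0,0,0.14,0,0,0,1,0,0,0.14,0,0,0,1,0,0,0.14,0,0,0,1,0,0,0,0,0,0,1,0,0,0,0,0,0,1,0,0,0,0,0,0,1]' >/dev/null
python3 plan.py .4555 .028 .0225 92.95
```

```text
shift(now axes) [-0.001 -0.01   0.171] shift(after turn) [-0.001 -0.009  0.171] turn [0.005 0.    0.002] rows>= 0.6 0.0 t 25.7
```

```bash
python3 -m jog '[0,-0.005,0.085,0,0,0,1,0,0,0.085,0,0,0,1,0,0,0,0,0,0,1,0,0,0,0,0,0,1,0,0,0,0,0,0,1,0,0,0,0,0,0,1]'
python3 -m jog '[0,0,0.008,0,0,0,1,0,0,0,0,0,0,1,0,0,0,0,0,0,1]'
```

```text
time: 26.17
ee_pos: [0.4563, 0.0281, 0.0229]
tcp_rot: [0.688, 0.726, 0.002, 0.002]
contact_force: [-0.5, 0.6, -0.5]
width: 0.664
grip_force: 24.8
time: 26.42
ee_pos: [0.4562, 0.0281, 0.0216]
tcp_rot: [0.688, 0.726, 0.002, 0.002]
contact_force: [-0.0, -0.1, 2.8]
width: 0.662
grip_force: 24.8
```

```bash
python3 -m jog '[0,0,0,0,0,0,0,0,0,0,0,0,0,-0.4,0,0,0,0,0,0,-0.6,0,0,0,0,0,0,-0.6,0,0,0,0,0,0,-0.6]'|grep -E 'pos|width'
python3 -m jog '[0,0,-0.15,0,0,0,-0.7,0,0,-0.15,0,0,0,-1,0,0,-0.15,0,0,0,-1,0,0,-0.15,0,0,0,-1,0,0,-0.15,0,0,0,-1,0,0,-0.15,0,0,0,-1,0,0,0,0,0,0,-1]'>/dev/null
python3 plan.py .405 -.242 .15 -6
```

```text
ee_pos: [0.4549, 0.0281, 0.0199]
width: 0.8
shift(now axes) [-1.778 -0.449  0.065] shift(after turn) [-0.162  1.827  0.068] turn [ 0.012 -0.012  2.202] rows>= 6.9 14.0 t 27.4
```

```bash
python3 -m jog '[-0.222,-0.056,0,0,0,0,-1,-0.222,-0.056,0,0,0,0,-1,-0.222,-0.056,0,0,0,0,-1,-0.222,-0.056,0,0,0,0,-1,-0.222,-0.056,0,0,0,0,-1,-0.222,-0.056,0,0,0,0,-1,-0.222,-0.056,0,0,0,0,-1,-0.222,-0.056,0,0,0,0,-1]' >/dev/null
python3 -m jog '[0,0,0,0,0,0.153,-1,0,0,0,0,0,0.153,-1,0,0,0,0,0,0.153,-1,0,0,0,0,0,0.153,-1,0,0,0,0,0,0.153,-1,0,0,0,0,0,0.153,-1,0,0,0,0,0,0.153,-1,0,0,0,0,0,0.153,-1]'>/dev/null
python3 -m jog '[0,0,0,0,0,0.156,-1,0,0,0,0,0,0.156,-1,0,0,0,0,0,0.156,-1,0,0,0,0,0,0.156,-1,0,0,0,0,0,0.156,-1,0,0,0,0,0,0.156,-1,0,0,0,0,0,0,-1,0,0,0,0,0,0,-1]'|grep pos
python3 plan.py .405 -.242 .12 -6
python3 - <<'E'
from h import *
p,i=snap("wrist","w8"); t,j=snap("top","t8"); print(proj(p,(.4045,-.242,.062)))
b=np.hstack([cv2.resize(j[160:275,160:290,::-1],None,fx=3,fy=3,interpolation=3),cv2.resize(i[24:,140:390,::-1],(240,345))])
cv2.imwrite("pics/w8b.png",np.clip(b*1.2,0,255).astype(np.uint8))
g=cv2.cvtColor(i,7)
E
```

```text
ee_pos: [0.4019, -0.2412, 0.154]
shift(now axes) [0.021 0.004 0.226] shift(after turn) [0.021 0.003 0.226] turn [-0.002 -0.001  0.046] rows>= 0.9 0.3 t 29.4
[259.02451169 191.65235577]
```

View pics/w8b.png

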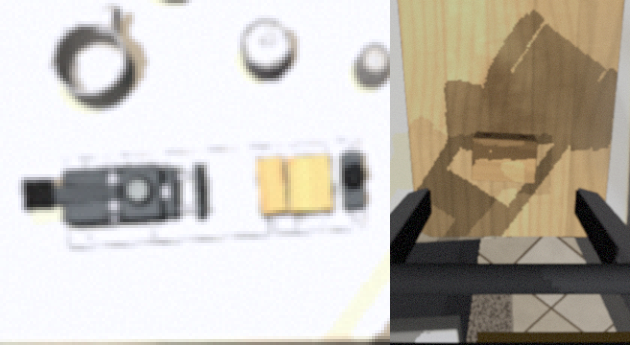

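d and a sit on the bed at (310,183) and (272,185). The last segment is at about (510,163), against a predicted (504,161), so it has not been disturbed.

```bash
python3 -m jog '[0.021,0.004,0.11,0,0,0.046,-1,0,0,0.11,0,0,0,-1,0,0,0,0,0,0,-1,0,0,0,0,0,0,-1,0,0,0,0,0,0,-1]'|grep pos
python3 plan.py .405 -.242 .029 -6
python3 -m jog '[0,0,0.15,0,0,0,-1,0,0,0.15,0,0,0,-1,0,0,0.15,0,0,0,-1,0,0,0.15,0,0,0,-1,0,0,0,0,0,0,-1,0,0,0,0,0,0,-1,0,0,0,0,0,0,-1]'|grep -E 'pos|force'
python3 plan.py .405 -.242 .029 -6
```

```text
ee_pos: [0.4057, -0.2425, 0.1228]
shift(now axes) [-0.007 -0.003  0.625] shift(after turn) [-0.005 -0.003  0.625] turn [-0.    -0.004 -0.003] rows>= 2.3 0.0 t 29.9
ee_pos: [0.4069, -0.2433, 0.0342]
contact_force: [0.1, -0.5, 0.7]
grip_force: 0.0
shift(now axes) [-0.014 -0.007  0.035] shift(after turn) [-0.014 -0.007  0.035] turn [ 0.002 -0.006 -0.004] rows>= 0.1 0.0 t 30.5
```

```bash
python3 -m jog '[-0.01,-0.005,0.02,0,0,0,-0.5,0,0,0,0,0,0,0.2,0,0,0,0,0,0,1,0,0,0,0,0,0,1,0,0,0,0,0,0,1,0,0,0,0,0,0,1,0,0,0,0,0,0,1]' 25
python3 -m jog '[0,0,-0.15,0,0,0,1,0,0,-0.15,0,0,0,1,0,0,-0.15,0,0,0,1,0,0,-0.15,0,0,0,1,0,0,-0.15,0,0,0,1,0,0,-0.15,0,0,0,1,0,0,0,0,0,0,1]' |grep -E 'pos|width'
python3 plan.py .4539 .0675 .15 92.95
```

```text
time: 31.1
ee_pos: [0.4045, -0.2417, 0.0297]
tcp_rot: [0.999, -0.054, 0.001, 0.0]
contact_force: [-0.8, 0.5, 1.7]
width: 0.652
grip_force: 25.0
ee_pos: [0.4061, -0.243, 0.169]
width: 0.659
shift(now axes) [ 0.093 -2.093  0.119] shift(after turn) [2.051 0.425 0.127] turn [ 0.015 -0.005 -2.203] rows>= 7.9 14.0 t 31.7
```

```bash
python3 -m jog '[0.009,-0.208,0.008,0,0,0,1,0.009,-0.208,0.008,0,0,0,1,0.009,-0.208,0.008,0,0,0,1,0.009,-0.208,0.008,0,0,0,1,0.009,-0.208,0.008,0,0,0,1,0.009,-0.208,0.008,0,0,0,1,0.009,-0.208,0.008,0,0,0,1,0.009,-0.208,0.008,0,0,0,1]' >/dev/null
python3 -m jog '[0.009,-0.208,0.01,0,0,0,1,0.009,-0.208,0,0,0,0,1,0,0,0,0,0,-0.157,1,0,0,0,0,0,-0.157,1,0,0,0,0,0,-0.157,1,0,0,0,0,0,-0.157,1,0,0,0,0,0,-0.157,1,0,0,0,0,0,-0.157,1]'>/dev/null
python3 -m jog '[0,0,0,0,0,-0.157,1,0,0,0,0,0,-0.157,1,0,0,0,0,0,-0.157,1,0,0,0,0,0,-0.157,1,0,0,0,0,0,-0.157,1,0,0,0,0,0,-0.157,1,0,0,0,0,0,-0.157,1,0,0,0,0,0,-0.157,1]'>/dev/null
python3 -m jog '[0,0,0,0,0,0,1,0,0,0,0,0,0,1]'|grep -E 'pos|width'
python3 plan.py .4539 .0675 .15 92.95
```

```text
ee_pos: [0.4503, 0.0673, 0.1517]
width: 0.661
shift(now axes) [0.    0.024 0.011] shift(after turn) [0.    0.024 0.011] turn [-0.    -0.    -0.009] rows>= 0.1 0.1 t 33.9
```

```bash
python3 -m jog '[0.003,0.024,0.14,0,0,-0.009,1,0,0,0.14,0,0,0,1,0,0,0.14,0,0,0,1,0,0,0.14,0,0,0,1,0,0,0.14,0,0,0,1,0,0,0,0,0,0,1,0,0,0,0,0,0,1,0,0,0,0,0,0,1]' >/dev/null
python3 plan.py .4539 .0675 .0225 92.95
```

```text
shift(now axes) [-0.002 -0.011  0.178] shift(after turn) [-0.002 -0.01   0.178] turn [ 0.005 -0.     0.003] rows>= 0.7 0.0 t 34.5
```

```bash
python3 -m jog '[0,-0.005,0.085,0,0,0,1,0,0,0.085,0,0,0,1,0,0,0,0,0,0,1,0,0,0,0,0,0,1,0,0,0,0,0,0,1,0,0,0,0,0,0,1]'
python3 -m jog '[0,0,0.01,0,0,0,1,0,0,0,0,0,0,1,0,0,0,0,0,0,1]'
```

```text
time: 35.02
ee_pos: [0.4554, 0.068, 0.0244]
tcp_rot: [0.688, 0.726, 0.002, 0.002]
contact_force: [-0.1, 0.1, -0.9]
width: 0.661
grip_force: 25.0
time: 35.27
ee_pos: [0.4543, 0.0679, 0.0216]
tcp_rot: [0.687, 0.726, 0.001, 0.001]
contact_force: [-0.1, 0.1, -1.3]
width: 0.659
grip_force: 25.0
```

```bash
python3 -m jog '[0,0,0.012,0,0,0,1,0,0,0,0,0,0,1,0,0,0,0,0,0,1]'|grep -E 'pos|force'
python3 -m jog '[0,0,0,0,0,0,0,0,0,0,0,0,0,-0.4,0,0,0,0,0,0,-0.6,0,0,0,0,0,0,-0.6,0,0,0,0,0,0,-0.6]'|grep -E 'pos|width'
python3 -m jog '[0,0,-0.15,0,0,0,-0.7,0,0,-0.15,0,0,0,-1,0,0,-0.15,0,0,0,-1,0,0,-0.15,0,0,0,-1,0,0,-0.15,0,0,0,-1,0,0,-0.15,0,0,0,-1,0,0,0,0,0,0,-1]'>/dev/null
python3 plan.py .443 .275 .15 92.95
```

```text
ee_pos: [0.4546, 0.0679, 0.02]
contact_force: [-0.4, -1.1, 2.6]
grip_force: 25.0
ee_pos: [0.4539, 0.0679, 0.0192]
width: 0.799
shift(now axes) [ 1.383 -0.016  0.064] shift(after turn) [ 1.383 -0.02   0.064] turn [0.015 0.    0.004] rows>= 5.2 0.1 t 36.5
```

```bash
python3 -m jog '[0.173,-0.002,0.008,0,0,0,1,0.173,-0.002,0.008,0,0,0,1,0.173,-0.002,0.008,0,0,0,1,0.173,-0.002,0.008,0,0,0,1,0.173,-0.002,0.008,0,0,0,1,0.173,-0.002,0.008,0,0,0,1,0.173,-0.002,0.008,0,0,0,1,0.173,-0.002,0.008,0,0,0,1]' >/dev/null
python3 -m jog '[0,0,0,0,0,0,1,0,0,0,0,0,0,1,0,0,0,0,0,0,1,0,0,0,0,0,0,1]'
python3 plan.py .443 .276 .115 92.95
python3 - <<'E'
from h import *
p,i=snap("wrist","w9"); t,j=snap("top","t9")
b=np.hstack([cv2.resize(j[160:275,160:290,::-1],None,fx=3,fy=3,interpolation=3),cv2.resize(i[:,100:400,::-1],(270,345))])
cv2.imwrite("pics/w9b.png",np.clip(b*1.2,0,255).astype(np.uint8))
E
```

```text
time: 37.52
ee_pos: [0.4401, 0.274, 0.1444]
tcp_rot: [0.688, 0.726, 0.0, 0.001]
contact_force: [0.9, -0.2, 0.8]
width: 0.186
grip_force: 0.0
shift(now axes) [0.013 0.02  0.196] shift(after turn) [0.012 0.02  0.196] turn [0.002 0.001 0.003] rows>= 0.7 0.0 t 37.5
```

View pics/w9b.png

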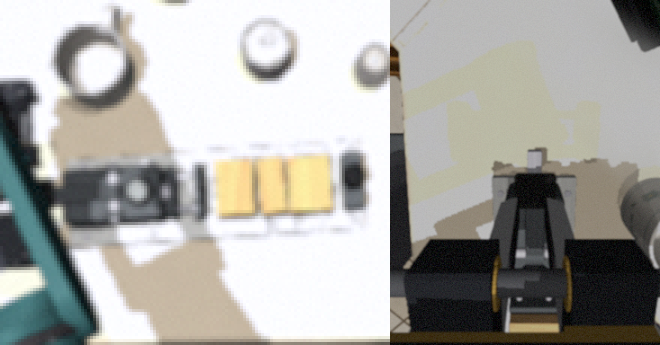

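All three segments are in a straight row at (235,187), (273,185) and (310,183) between pad and stop, and the fingers are above the paddle. Now for the first pull.

```bash
python3 -m jog '[0.013,0.02,0.1,0,0,0,1,0,0,0.09,0,0,0,1,0,0,0,0,0,0,1,0,0,0,0,0,0,1,0,0,0,0,0,0,1]'
python3 -m jog '[0,0,0.07,0,0,0,1,0,0,0.07,0,0,0,1,0,0,0.07,0,0,0,1,0,0,0,0,0,0,1,0,0,0,0,0,0,1]'
python3 -m jog '[0,0,0.04,0,0,0,1,0,0,0,0,0,0,1,0,0,0,0,0,0,1]'
```

```text
time: 38.03
ee_pos: [0.4435, 0.2769, 0.1172]
tcp_rot: [0.688, 0.726, 0.001, 0.001]
contact_force: [0.5, 0.3, 0.1]
width: 0.007
grip_force: 0.0
time: 38.45
ee_pos: [0.4438, 0.2783, 0.0858]
tcp_rot: [0.687, 0.726, 0.003, 0.001]
contact_force: [-0.7, 3.7, 4.6]
width: 0.01
grip_force: 1.9
time: 38.7
ee_pos: [0.4439, 0.2784, 0.0806]
tcp_rot: [0.687, 0.726, 0.003, 0.001]
contact_force: [-0.5, 4.2, 6.0]
width: 0.005
grip_force: 3.0
```

```bash
python3 -m jog '[0,0,0.03,0,0,0,1,0,0,0,0,0,0,1,0,0,0,0,0,0,1]'|grep -E 'pos|contact'
python3 -m jog '[0,0,-0.14,0,0,0,1,0,0,-0.14,0,0,0,1,0,0,0,0,0,0,1,0,0,0,0,0,0,1,0,0,0,0,0,0,1]'|grep -E 'pos|contact'
python3 - <<'E'
from h import *
t,j=snap("top","t10"); a=load("t9")[1]; b=load("t10")[1]
d=cv2.absdiff(a,b).max(2)
for nm,q in(("b4",a),("now",b)):
    r=cv2.cvtColor(q,6)[222:226,205:295].mean(0); print(nm,r.round().astype(int).tolist())
E
```

```text
ee_pos: [0.4441, 0.2785, 0.0797]
contact_force: [-5.2, -0.4, 19.4]
ee_pos: [0.4422, 0.2764, 0.1149]
contact_force: [-0.1, -0.0, -0.3]
b4 [165, 164, 152, 118, 73, 46, 47, 51, 72, 110, 120, 99, 64, 54, 91, 132, 152, 165, 173, 159, 124, 82, 54, 88, 148, 186, 193, 190, 190, 190, 189, 192, 192, 189, 184, 184, 184, 184, 173, 137, 128, 162, 180, 184, 188, 188, 188, 188, 188, 176, 153, 164, 185, 192, 194, 194, 195, 195, 193, 190, 190, 190, 190, 190, 182, 160, 158, 181, 172, 129, 89, 78, 76, 79, 84, 93, 123, 170, 202, 212, 212, 212, 211, 212, 211, 212, 211, 212, 212, 212]
now [152, 133, 109, 86, 59, 42, 47, 52, 72, 111, 135, 141, 141, 136, 118, 92, 74, 102, 152, 193, 212, 206, 171, 122, 76, 54, 104, 162, 187, 191, 190, 192, 192, 188, 184, 184, 185, 186, 172, 137, 128, 161, 180, 184, 187, 189, 189, 188, 188, 176, 153, 165, 186, 192, 193, 194, 196, 195, 193, 190, 190, 190, 190, 190, 182, 160, 158, 181, 173, 130, 89, 78, 77, 79, 84, 94, 123, 171, 202, 212, 213, 212, 212, 211, 212, 212, 212, 212, 212, 212]
```

```bash
for i in 2; do
python3 -m jog '[0,0,0.09,0,0,0,1,0,0,0.09,0,0,0,1,0,0,0.08,0,0,0,1,0,0,0,0,0,0,1,0,0,0,0,0,0,1]'|grep -E 'pos|contact'
python3 -m jog '[0,0,-0.09,0,0,0,1,0,0,-0.09,0,0,0,1,0,0,-0.08,0,0,0,1,0,0,0,0,0,0,1,0,0,0,0,0,0,1]'|grep -E 'pos|contact'
done
python3 -m jog '[0,0,0.09,0,0,0,1,0,0,0.09,0,0,0,1,0,0,0.08,0,0,0,1,0,0,0,0,0,0,1,0,0,0,0,0,0,1]'|grep -E 'pos|contact'
python3 -m jog '[0,0,-0.09,0,0,0,1,0,0,-0.09,0,0,0,1,0,0,-0.08,0,0,0,1,0,0,0,0,0,0,1,0,0,0,0,0,0,1]'|grep -E 'pos|contact'
python3 - <<'E'
from h import *
t,j=snap("top","t11"); b=load("t11")[1]
r=cv2.cvtColor(b,6)[222:226,205:295].mean(0); print(r.round().astype(int).tolist())
E
```

```text
ee_pos: [0.4438, 0.2795, 0.0798]
contact_force: [-2.9, 3.2, 13.6]
ee_pos: [0.4429, 0.2771, 0.1159]
contact_force: [-0.8, 0.6, 0.1]
ee_pos: [0.4441, 0.2801, 0.0799]
contact_force: [-1.3, 4.4, 12.1]
ee_pos: [0.4428, 0.2772, 0.1159]
contact_force: [-0.3, -0.0, -0.0]
[152, 132, 109, 86, 59, 42, 46, 51, 73, 112, 134, 141, 150, 168, 184, 194, 194, 196, 193, 176, 138, 96, 80, 109, 157, 194, 212, 204, 172, 122, 78, 98, 158, 188, 192, 190, 192, 192, 190, 185, 183, 185, 184, 180, 173, 176, 182, 184, 188, 188, 188, 187, 184, 178, 182, 188, 192, 192, 194, 196, 195, 193, 190, 190, 190, 191, 192, 179, 142, 95, 78, 78, 78, 80, 84, 92, 123, 170, 202, 212, 213, 212, 212, 211, 212, 212, 212, 211, 212, 212]
```

```bash
python3 -m jog '[0,0,0.09,0,0,0,1,0,0,0.09,0,0,0,1,0,0,0.09,0,0,0,1,0,0,0,0,0,0,1,0,0,0,0,0,0,1]'|grep -E 'pos|contact'
python3 -m jog '[0,0,-0.09,0,0,0,1,0,0,-0.09,0,0,0,1,0,0,-0.09,0,0,0,1,0,0,0,0,0,0,1,0,0,0,0,0,0,1]'|grep -E 'pos|contact'
python3 - <<'E'
from h import *
t,j=snap("top","t12"); b=load("t12")[1]
r=cv2.cvtColor(b,6)[222:226,205:295].mean(0); print(r.round().astype(int).tolist())
c=[load(n)[1][190:250,195:290] for n in("t9","t11","t12")]
cv2.imwrite("pics/t12b.png",np.clip(cv2.resize(np.vstack(c),None,fx=3.3,fy=3.3,interpolation=3)*1.1,0,255).astype(np.uint8))
E
```

```text
ee_pos: [0.4441, 0.2803, 0.0797]
contact_force: [-3.9, 3.9, 16.9]
ee_pos: [0.4428, 0.2771, 0.1156]
contact_force: [-0.5, 0.1, -0.2]
[151, 133, 109, 86, 60, 42, 48, 51, 73, 111, 134, 142, 150, 169, 184, 194, 194, 196, 199, 202, 201, 190, 165, 128, 93, 82, 116, 161, 195, 198, 160, 109, 106, 154, 185, 191, 190, 191, 192, 190, 186, 183, 183, 184, 180, 172, 177, 182, 184, 187, 188, 189, 187, 184, 184, 186, 191, 192, 192, 193, 195, 195, 192, 191, 190, 190, 190, 190, 176, 138, 96, 80, 76, 77, 82, 90, 119, 168, 202, 211, 212, 213, 212, 212, 212, 212, 212, 212, 211, 212]
```

View pics/t12b.png

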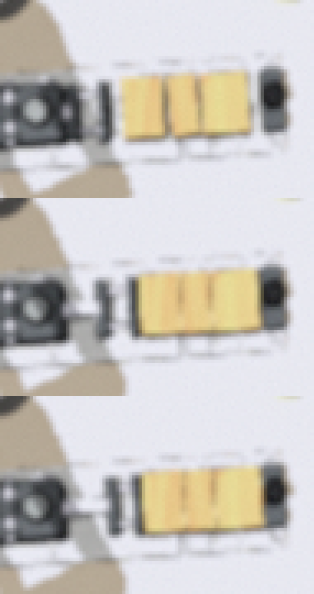

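The third strip (four pulls) shows the row tight against the stop, with the carrier at (117,505) and the pad at (137,502). The carrier moved about 9.5 mm and the pad about 3.6 mm, so the pad is pushed in about 6–7 mm. I'll wait 2 s, add one more pull for margin, and wait again.

```bash

python3 -m jog '[0,0,0,0,0,0,1,0,0,0,0,0,0,1,0,0,0,0,0,0,1,0,0,0,0,0,0,1,0,0,0,0,0,0,1,0,0,0,0,0,0,1,0,0,0,0,0,0,1,0,0,0,0,0,0,1]'|grep time
python3 -m jog '[0,0,0,0,0,0,1,0,0,0,0,0,0,1,0,0,0,0,0,0,1,0,0,0,0,0,0,1,0,0,0,0,0,0,1,0,0,0,0,0,0,1,0,0,0,0,0,0,1,0,0,0,0,0,0,1]'|grep time
python3 -m jog '[0,0,0,0,0,0,1,0,0,0,0,0,0,1,0,0,0,0,0,0,1,0,0,0,0,0,0,1,0,0,0,0,0,0,1,0,0,0,0,0,0,1,0,0,0,0,0,0,1,0,0,0,0,0,0,1]'|grep time
python3 -m jog '[0,0,0.09,0,0,0,1,0,0,0.09,0,0,0,1,0,0,0.09,0,0,0,1,0,0,0,0,0,0,1,0,0,0,0,0,0,1]'|grep -E 'pos|contact'
python3 -m jog '[0,0,-0.09,0,0,0,1,0,0,-0.09,0,0,0,1,0,0,-0.09,0,0,0,1,0,0,0,0,0,0,1,0,0,0,0,0,0,1]'|grep -E 'pos|contact'
python3 -m jog '[0,0,0,0,0,0,1,0,0,0,0,0,0,1,0,0,0,0,0,0,1,0,0,0,0,0,0,1,0,0,0,0,0,0,1,0,0,0,0,0,0,1,0,0,0,0,0,0,1,0,0,0,0,0,0,1]'|grep time
python3 -m jog '[0,0,0,0,0,0,1,0,0,0,0,0,0,1,0,0,0,0,0,0,1,0,0,0,0,0,0,1,0,0,0,0,0,0,1,0,0,0,0,0,0,1,0,0,0,0,0,0,1,0,0,0,0,0,0,1]'|grep time
python3 -m jog '[0,0,0,0,0,0,1,0,0,0,0,0,0,1,0,0,0,0,0,0,1,0,0,0,0,0,0,1,0,0,0,0,0,0,1,0,0,0,0,0,0,1,0,0,0,0,0,0,1,0,0,0,0,0,0,1]'|grep time
python3 - <<'E'
from h import *
t,j=snap("top","t13"); b=load("t13")[1]
r=cv2.cvtColor(b,6)[222:226,205:295].mean(0); print(r.round().astype(int).tolist())
E
python3 plan.py .4485 .1705 .115 92.95
```

```text
time: 42.68
time: 43.35
time: 44.02
ee_pos: [0.4451, 0.2816, 0.0809]
contact_force: [-3.4, 5.8, 12.8]
ee_pos: [0.4436, 0.2774, 0.1171]
contact_force: [0.2, 0.3, -0.2]
time: 45.52
time: 46.18
time: 46.85
[156, 138, 111, 86, 59, 42, 46, 52, 72, 112, 134, 142, 150, 168, 185, 192, 194, 195, 199, 201, 200, 198, 198, 198, 190, 164, 126, 93, 77, 94, 104, 95, 102, 148, 182, 190, 190, 190, 192, 190, 186, 184, 184, 184, 182, 177, 180, 182, 184, 187, 188, 188, 187, 186, 187, 188, 189, 190, 193, 194, 196, 194, 193, 190, 190, 190, 189, 190, 176, 141, 100, 80, 76, 77, 82, 89, 115, 160, 198, 212, 212, 212, 212, 212, 212, 212, 212, 212, 212, 212]
shift(now axes) [-0.712 -0.003  0.009] shift(after turn) [-0.712 -0.     0.01 ] turn [ 0.003 -0.     0.004] rows>= 2.7 0.0 t 46.9
```

```bash
python3 -m jog '[0,0,-0.05,0,0,0,1,-0.178,0,0,0,0,0,1,-0.178,0,0,0,0,0,1,-0.178,0,0,0,0,0,1,-0.178,0,0,0,0,0,1,0,0,0,0,0,0,1,0,0,0,0,0,0,1,0,0,0,0,0,0,1]'|grep -E 'pos|contact'
python3 plan.py .4485 .1705 .095 92.95
```

```text
ee_pos: [0.4491, 0.171, 0.1245]
contact_force: [0.4, 0.8, -0.5]
shift(now axes) [-0.004 -0.005  0.197] shift(after turn) [-0.003 -0.004  0.197] turn [ 0.004 -0.001  0.004] rows>= 0.7 0.0 t 47.6
```

```bash
python3 -m jog '[0,0,0.1,0,0,0,1,0,0,0.1,0,0,0,1,0,0,0,0,0,0,1,0,0,0,0,0,0,1]'|grep -E 'pos|contact'
python3 -m jog '[0,0,0.06,0,0,0,1,0,0,0.06,0,0,0,1,0,0,0,0,0,0,1,0,0,0,0,0,0,1,0,0,0,0,0,0,1]'|grep -E 'pos|contact'
```

```text
ee_pos: [0.4482, 0.1714, 0.0933]
contact_force: [0.1, 0.4, 0.8]
ee_pos: [0.4507, 0.1715, 0.0786]
contact_force: [-1.1, 0.3, 8.8]
```

```bash
python3 -m jog '[0,0,0.025,0,0,0,1,0,0,0,0,0,0,1,0,0,0,0,0,0,1,0,0,0,0,0,0,1,0,0,0,0,0,0,1,0,0,0,0,0,0,1,0,0,0,0,0,0,1,0,0,0,0,0,0,1]'|grep -E 'pos|contact'
python3 -m jog '[0,0,0,0,0,0,1,0,0,0,0,0,0,1,0,0,0,0,0,0,1,0,0,0,0,0,0,1]'|grep -E 'pos|contact'
python3 -m jog '[0,0,-0.1,0,0,0,1,0,0,-0.15,0,0,0,-1,0,0,-0.15,0,0,0,-1,0,0,-0.15,0,0,0,-1,0,0,-0.15,0,0,0,-1,0,0,-0.15,0,0,0,-1,0,0,0,0,0,0,-1,0,0,0,0,0,0,-1]'|grep -E 'pos|width'
python3 - <<'E'
from h import *
t,j=snap("top","t14"); s,k=snap("scene","s14"); p,i=snap("wrist","w14")
b=cv2.resize(i[:,150:390,::-1],None,fx=1.5,fy=1.5,interpolation=3)
c=cv2.resize(j[190:250,160:290,::-1],None,fx=3,fy=3,interpolation=3); c=np.vstack([c,np.zeros((576-180,390,3),np.uint8)])
cv2.imwrite("pics/w14b.png",np.clip(np.hstack([b,c])*1.2,0,255).astype(np.uint8)); print(p["eye"])
E
```

```text
ee_pos: [0.4509, 0.1716, 0.0782]
contact_force: [-7.5, -1.7, 23.6]
ee_pos: [0.4509, 0.1716, 0.0782]
contact_force: [-7.4, -1.1, 23.8]
ee_pos: [0.4495, 0.1708, 0.2006]
width: 0.467
[0.44371128 0.24570873 0.37768356]
```

View pics/w14b.png

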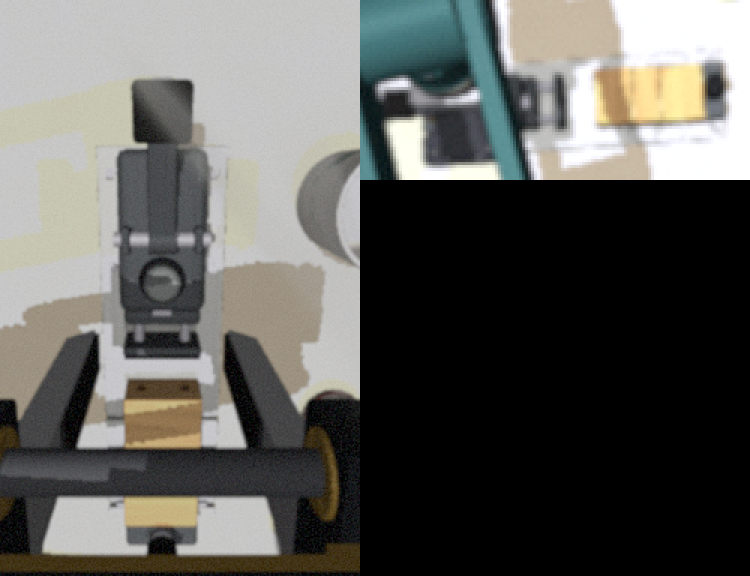

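The jaw is fully back (pad at (163,345), well clear of the row), the trigger is up, and the row still touches the stop. c's front top edge is at crop row 399 and d's rear edge at row 527.

```bash
python3 - <<'E'
from h import *
p,i=load("w14")
for c,r in[(126,400),(200,399),(126,525),(198,527)]: print(onz(p,(150+c/1.5,r/1.5),.052).round(4))
t,j=load("t14")
for c,r in[(597,68),(597,125),(705,64),(705,119)]: print("top",onz(t,(160+(c-360)/3,190+r/3),.052).round(4))
E
python3 plan.py .454 .055 .12 92.95
```

```text
[0.4259 0.0672 0.052 ]
[0.4838 0.0713 0.052 ]
[ 0.4299 -0.0508  0.052 ]
[ 0.4914 -0.0495  0.052 ]
top [0.484  0.0658 0.052 ]
top [0.4208 0.0661 0.052 ]
top [ 0.4866 -0.0536  0.052 ]
top [ 0.4257 -0.0523  0.052 ]
shift(now axes) [-0.77  -0.     0.518] shift(after turn) [-0.77   0.002  0.517] turn [-0.001  0.001  0.004] rows>= 3.5 0.0 t 50.1
```

```bash
python3 -m jog '[-0.203,0,0.12,0,0,0,-1,-0.203,0,0.12,0,0,0,-1,-0.203,0,0.12,0,0,0,-1,-0.203,0,0.12,0,0,0,-1,0,0,0,0,0,0,-1,0,0,0,0,0,0,-1,0,0,0,0,0,0,-1]'|grep pos
python3 plan.py .455 .048 .021 92.95
```

```text
ee_pos: [0.4552, 0.0493, 0.127]
shift(now axes) [-0.009 -0.002  0.707] shift(after turn) [-0.009 -0.002  0.707] turn [ 0.001 -0.001  0.004] rows>= 2.7 0.0 t 50.7
```

```bash
python3 -m jog '[-0.009,0,0.14,0,0,0,-1,0,0,0.14,0,0,0,-1,0,0,0.14,0,0,0,-1,0,0,0.14,0,0,0,-1,0,0,0.12,0,0,0,-1,0,0,0,0,0,0,-1,0,0,0,0,0,0,-1,0,0,0,0,0,0,-1]'|grep -E 'pos|contact'
python3 -m jog '[0,0,0,0,0,0,0.2,0,0,0,0,0,0,1,0,0,0,0,0,0,1,0,0,0,0,0,0,1,0,0,0,0,0,0,1,0,0,0,0,0,0,1]' 25
python3 -m jog '[0,0,-0.1,0,0,0,1,0,0,-0.15,0,0,0,1,0,0,-0.15,0,0,0,1,0,0,-0.15,0,0,0,1,0,0,-0.15,0,0,0,1,0,0,-0.15,0,0,0,1,0,0,-0.1,0,0,0,1,0,0,0,0,0,0,1]' |grep -E 'pos|width'
python3 plan.py .45 -.30 .165 92.95
```

```text
ee_pos: [0.4571, 0.0484, 0.0272]
contact_force: [0.3, 0.4, 0.6]
time: 51.88
ee_pos: [0.456, 0.0475, 0.026]
tcp_rot: [0.688, 0.726, 0.001, 0.001]
contact_force: [-0.0, -0.4, 1.3]
width: 0.653
grip_force: 25.0
ee_pos: [0.4575, 0.0474, 0.1719]
width: 0.661
shift(now axes) [-2.31  -0.177  0.045] shift(after turn) [-2.311 -0.169  0.046] turn [0.012 0.    0.004] rows>= 8.7 0.1 t 52.5
```

```bash
python3 -m jog '[-0.21,-0.016,0,0,0,0,1,-0.21,-0.016,0,0,0,0,1,-0.21,-0.016,0,0,0,0,1,-0.21,-0.016,0,0,0,0,1,-0.21,-0.016,0,0,0,0,1,-0.21,-0.016,0,0,0,0,1,-0.21,-0.016,0,0,0,0,1,-0.21,-0.016,0,0,0,0,1]'>/dev/null
python3 -m jog '[-0.21,-0.016,0,0,0,0,1,-0.21,-0.016,0,0,0,0,1,-0.21,-0.016,0,0,0,0,1,0,0,0,0,0,0,1,0,0,0,0,0,0,1,0,0,0,0,0,0,1,0,0,0,0,0,0,1]'|grep -E 'pos|width'
python3 plan.py .45 -.30 .041 92.95
```

```text
ee_pos: [0.448, -0.2986, 0.1672]
width: 0.657
shift(now axes) [-0.011  0.012  0.841] shift(after turn) [-0.01   0.013  0.841] turn [ 0.002 -0.002  0.006] rows>= 3.2 0.0 t 53.8
```

```bash
python3 -m jog '[-0.01,0.01,0.15,0,0,0,1,0,0,0.15,0,0,0,1,0,0,0.15,0,0,0,1,0,0,0.15,0,0,0,1,0,0,0.15,0,0,0,1,0,0,0.09,0,0,0,1,0,0,0,0,0,0,1,0,0,0,0,0,0,1]'|grep -E 'pos|contact'
python3 -m jog '[0,0,0,0,0,0,1,0,0,0,0,0,0,1,0,0,0,0,0,0,1]'|grep -E 'pos|contact'
```

```text
ee_pos: [0.4498, -0.2998, 0.0415]
contact_force: [0.1, -0.3, -0.9]
ee_pos: [0.451, -0.3018, 0.0438]
contact_force: [-0.4, -0.8, -1.8]
```

```bash
python3 -m jog '[0,0,0.04,0,0,0,1,0,0,0,0,0,0,1,0,0,0,0,0,0,1,0,0,0,0,0,0,1]'|grep -E 'pos|contact'
python3 -m jog '[0,0,0.012,0,0,0,1,0,0,0,0,0,0,1,0,0,0,0,0,0,1,0,0,0,0,0,0,1]'|grep -E 'pos|contact'
```

```text
ee_pos: [0.4499, -0.3013, 0.0359]
contact_force: [-0.1, 0.0, -0.9]
ee_pos: [0.4502, -0.3015, 0.0357]
contact_force: [-2.1, 1.7, 5.3]
```

Contact. Now release, go up, and return for a at (.457,.012).

```bash
python3 -m jog '[0,0,0,0,0,0,0,0,0,0,0,0,0,-0.4,0,0,0,0,0,0,-0.6,0,0,0,0,0,0,-0.6,0,0,0,0,0,0,-0.6]'|grep -E 'pos|width'
python3 -m jog '[0,0,-0.15,0,0,0,-0.7,0,0,-0.15,0,0,0,-1,0,0,-0.15,0,0,0,-1,0,0,-0.15,0,0,0,-1,0,0,-0.15,0,0,0,-1,0,0,-0.15,0,0,0,-1,0,0,0,0,0,0,-1]'>/dev/null
python3 plan.py .457 .012 .15 92.95
python3 -m jog '[0.19,0.013,0.007,0,0,0,-1,0.19,0.013,0.007,0,0,0,-1,0.19,0.013,0.007,0,0,0,-1,0.19,0.013,0.007,0,0,0,-1,0.19,0.013,0.007,0,0,0,-1,0.19,0.013,0.007,0,0,0,-1,0.19,0.013,0.007,0,0,0,-1,0.19,0.013,0.007,0,0,0,-1]'>/dev/null
python3 -m jog '[0.19,0.013,0,0,0,0,-1,0.19,0.013,0,0,0,0,-1,0.19,0.013,0,0,0,0,-1,0,0,0,0,0,0,-1,0,0,0,0,0,0,-1,0,0,0,0,0,0,-1,0,0,0,0,0,0,-1]'|grep -E 'pos|width'
python3 plan.py .457 .012 .021 92.95
python3 - <<'E'
from h import *
snap("wrist","w15");snap("top","t15")
E
```

```text
ee_pos: [0.45, -0.3013, 0.034]
width: 0.796
shift(now axes) [2.097 0.148 0.153] shift(after turn) [2.096 0.142 0.165] turn [0.012 0.008 0.004] rows>= 7.9 0.1 t 56.4
ee_pos: [0.4538, 0.012, 0.1603]
width: 0.997
shift(now axes) [-0.001  0.02   0.929] shift(after turn) [-0.001  0.021  0.929] turn [0.002 0.    0.003] rows>= 3.5 0.0 t 57.6
```

```bash
python3 - <<'E'
from h import *
p,i=load("w15"); h=cv2.cvtColor(i,40)
u0=proj(p,(.457,.027,.052));print("pred front edge",u0)
col=h[:,int(u0[0])]; print([(r,*map(int,col[r])) for r in range(int(u0[1])-50,int(u0[1])+60,4)])
E
```

```text
pred front edge [261.60142668 176.18099992]
[(126, 25, 11, 145), (130, 18, 9, 146), (134, 75, 4, 140), (138, 17, 12, 144), (142, 30, 4, 141), (146, 15, 7, 139), (150, 38, 7, 142), (154, 53, 7, 144), (158, 20, 5, 144), (162, 20, 6, 133), (166, 24, 10, 131), (170, 10, 74, 62), (174, 18, 113, 54), (178, 19, 111, 78), (182, 15, 127, 76), (186, 18, 116, 79), (190, 20, 140, 80), (194, 18, 121, 105), (198, 18, 124, 101), (202, 17, 121, 97), (206, 16, 119, 79), (210, 15, 113, 106), (214, 17, 121, 105), (218, 18, 117, 105), (222, 17, 116, 110), (226, 15, 123, 112), (230, 16, 126, 107), (234, 16, 124, 105)]
```

```bash
python3 -m jog '[0,0.02,0.15,0,0,0,-1,0,0,0.15,0,0,0,-1,0,0,0.15,0,0,0,-1,0,0,0.15,0,0,0,-1,0,0,0.15,0,0,0,-1,0,0,0.12,0,0,0,-1,0,0,0,0,0,0,-1,0,0,0,0,0,0,-1]'>/dev/null
python3 -m jog '[0,0,0,0,0,0,-1,0,0,0,0,0,0,-1]'|grep -E 'pos|contact'
python3 plan.py .457 .012 .021 92.95
```

```text
ee_pos: [0.4587, 0.0127, 0.0322]
contact_force: [0.1, -0.7, -0.2]
shift(now axes) [-0.004 -0.012  0.075] shift(after turn) [-0.004 -0.012  0.075] turn [0.007 0.001 0.003] rows>= 0.3 0.1 t 58.6
```

```bash
python3 -m jog '[0,-0.008,0.05,0,0,0,-1,0,0,0,0,0,0,-1,0,0,0,0,0,0,0.2,0,0,0,0,0,0,1,0,0,0,0,0,0,1,0,0,0,0,0,0,1,0,0,0,0,0,0,1,0,0,0,0,0,0,1]' 25
python3 -m jog '[0,0,-0.1,0,0,0,1,0,0,-0.15,0,0,0,1,0,0,-0.15,0,0,0,1,0,0,-0.15,0,0,0,1,0,0,-0.15,0,0,0,1,0,0,-0.15,0,0,0,1,0,0,-0.1,0,0,0,1,0,0,0,0,0,0,1]' |grep -E 'pos|width'
python3 plan.py .45 -.25 .165 92.95
```

```text
time: 59.23
ee_pos: [0.4563, 0.0131, 0.0231]
tcp_rot: [0.687, 0.726, 0.001, 0.001]
contact_force: [0.2, 0.4, -0.3]
width: 0.657
grip_force: 25.0
ee_pos: [0.4579, 0.0128, 0.1693]
width: 0.66
shift(now axes) [-1.746 -0.149  0.029] shift(after turn) [-1.747 -0.143  0.029] turn [0.012 0.001 0.004] rows>= 6.6 0.1 t 59.9
```

```bash
python3 -m jog '[-0.218,-0.018,0,0,0,0,1,-0.218,-0.018,0,0,0,0,1,-0.218,-0.018,0,0,0,0,1,-0.218,-0.018,0,0,0,0,1,-0.218,-0.018,0,0,0,0,1,-0.218,-0.018,0,0,0,0,1,-0.218,-0.018,0,0,0,0,1,-0.218,-0.018,0,0,0,0,1]'>/dev/null
python3 -m jog '[0,0,0,0,0,0,1,0,0,0,0,0,0,1,0,0,0,0,0,0,1,0,0,0,0,0,0,1]'|grep -E 'pos|width'
python3 plan.py .45 -.25 .041 92.95
python3 -m jog '[0,0.01,0.15,0,0,0,1,0,0,0.15,0,0,0,1,0,0,0.15,0,0,0,1,0,0,0.15,0,0,0,1,0,0,0.1,0,0,0,1,0,0,0.09,0,0,0,1,0,0,0,0,0,0,1,0,0,0,0,0,0,1]'>/dev/null
python3 -m jog '[0,0,0,0,0,0,1,0,0,0,0,0,0,1,0,0,0,0,0,0,1]'|grep -E 'pos|contact'
```

```text
ee_pos: [0.4484, -0.2481, 0.1646]
width: 0.659
shift(now axes) [-0.014  0.009  0.824] shift(after turn) [-0.013  0.01   0.824] turn [ 0.002 -0.002  0.006] rows>= 3.1 0.0 t 60.9
ee_pos: [0.4512, -0.2496, 0.0483]
contact_force: [0.2, -0.5, -1.1]
```

```bash
python3 -m jog '[0,0,0.04,0,0,0,1,0,0,0.04,0,0,0,1,0,0,0,0,0,0,1,0,0,0,0,0,0,1,0,0,0,0,0,0,1]'|grep -E 'pos|contact'
python3 -m jog '[0,0,0.015,0,0,0,1,0,0,0,0,0,0,1,0,0,0,0,0,0,1,0,0,0,0,0,0,1]'|grep -E 'pos|contact'
```

```text
ee_pos: [0.4501, -0.2492, 0.0346]
contact_force: [-0.1, -0.6, -2.1]
ee_pos: [0.4505, -0.2494, 0.0328]
contact_force: [0.2, -0.4, -0.7]
```

```bash
python3 -m jog '[0,0,0.007,0,0,0,1,0,0,0,0,0,0,1,0,0,0,0,0,0,1]'|grep -E 'pos|contact'
python3 -m jog '[0,0,0,0,0,0,0,0,0,0,0,0,0,-0.4,0,0,0,0,0,0,-0.6,0,0,0,0,0,0,-0.6,0,0,0,0,0,0,-0.6]'|grep -E 'pos|width'
python3 -m jog '[0,0,-0.15,0,0,0,-0.7,0,0,-0.15,0,0,0,-1,0,0,-0.15,0,0,0,-1,0,0,-0.15,0,0,0,-1,0,0,-0.15,0,0,0,-1,0,0,-0.15,0,0,0,-1,0,0,0,0,0,0,-1]'>/dev/null
python3 plan.py .459 -.0255 .15 92.95
python3 -m jog '[0.187,0.016,0.007,0,0,0,-1,0.187,0.016,0.007,0,0,0,-1,0.187,0.016,0.007,0,0,0,-1,0.187,0.016,0.007,0,0,0,-1,0.187,0.016,0.007,0,0,0,-1,0.187,0.016,0.007,0,0,0,-1,0.187,0.016,0.007,0,0,0,-1,0.187,0.016,0.007,0,0,0,-1]'>/dev/null
python3 -m jog '[0,0,0,0,0,0,-1,0,0,0,0,0,0,-1,0,0,0,0,0,0,-1,0,0,0,0,0,0,-1]'|grep -E 'pos|width'
python3 plan.py .459 -.0255 .021 92.95
python3 - <<'E'
from h import *
p,i=snap("wrist","w16"); h=cv2.cvtColor(i[:,:,::-1],40)
u0=proj(p,(.459,-.002,.052));print("pred front edge",u0)
col=h[:,int(u0[0])]; print([(r,*map(int,col[r])) for r in range(int(u0[1])-24,int(u0[1])+24,3)])
E
```

```text
ee_pos: [0.4505, -0.2494, 0.0327]
contact_force: [-2.1, 1.3, 4.9]
ee_pos: [0.4502, -0.2492, 0.0312]
width: 0.795
shift(now axes) [1.499 0.125 0.139] shift(after turn) [1.498 0.122 0.146] turn [0.013 0.007 0.004] rows>= 5.7 0.1 t 63.8
ee_pos: [0.4568, -0.0251, 0.1577]
width: 1.0
shift(now axes) [-0.003  0.013  0.911] shift(after turn) [-0.003  0.015  0.911] turn [0.002 0.    0.003] rows>= 3.4 0.0 t 64.8
pred front edge [261.11339578 168.35740939]
[(144, 45, 3, 147), (147, 15, 4, 143), (150, 30, 4, 145), (153, 18, 9, 148), (156, 25, 12, 129), (159, 45, 4, 137), (162, 23, 10, 102), (165, 18, 115, 60), (168, 18, 121, 59), (171, 19, 130, 98), (174, 10, 111, 83), (177, 16, 106, 89), (180, 15, 114, 87), (183, 15, 119, 88), (186, 15, 123, 89), (189, 15, 118, 84)]
```

```bash
python3 -m jog '[0,0.008,0.15,0,0,0,-1,0,0,0.15,0,0,0,-1,0,0,0.15,0,0,0,-1,0,0,0.15,0,0,0,-1,0,0,0.15,0,0,0,-1,0,0,0.15,0,0,0,-1,0,0,0,0,0,0,-1,0,0,0,0,0,0,-1]'>/dev/null
python3 -m jog '[0,0,0,0,0,0,-1,0,0,0,0,0,0,-1]'|grep -E 'pos|contact'
python3 plan.py .459 -.0255 .023 92.95
```

```text
ee_pos: [0.46, -0.0247, 0.0252]
contact_force: [-0.4, 0.4, -0.0]
shift(now axes) [-0.005 -0.007  0.014] shift(after turn) [-0.005 -0.007  0.014] turn [0.007 0.001 0.003] rows>= 0.1 0.1 t 65.7
```

```bash
python3 -m jog '[0,0,0,0,0,0,0.2,0,0,0,0,0,0,1,0,0,0,0,0,0,1,0,0,0,0,0,0,1,0,0,0,0,0,0,1,0,0,0,0,0,0,1,0,0,0,0,0,0,1]' 25
python3 -m jog '[0,0,-0.1,0,0,0,1,0,0,-0.15,0,0,0,1,0,0,-0.15,0,0,0,1,0,0,-0.15,0,0,0,1,0,0,-0.15,0,0,0,1,0,0,-0.15,0,0,0,1,0,0,-0.1,0,0,0,1,0,0,0,0,0,0,1]' |grep -E 'pos|width'
python3 plan.py .45 -.194 .165 92.95
```

```text
time: 66.28
ee_pos: [0.4584, -0.0241, 0.0235]
tcp_rot: [0.687, 0.726, 0.001, 0.001]
contact_force: [-0.5, -0.1, 2.2]
width: 0.658
grip_force: 25.0
ee_pos: [0.46, -0.0245, 0.1692]
width: 0.659
shift(now axes) [-1.125 -0.129  0.028] shift(after turn) [-1.125 -0.125  0.028] turn [0.011 0.002 0.004] rows>= 4.2 0.1 t 67.0
```

```bash
python3 -m jog '[-0.187,-0.02,0,0,0,0,1,-0.187,-0.02,0,0,0,0,1,-0.187,-0.02,0,0,0,0,1,-0.187,-0.02,0,0,0,0,1,-0.187,-0.02,0,0,0,0,1,-0.187,-0.02,0,0,0,0,1,0,0,0,0,0,0,1,0,0,0,0,0,0,1]'>/dev/null
python3 -m jog '[0,0,0,0,0,0,1,0,0,0,0,0,0,1]'|grep -E 'pos|width'
python3 -m jog '[0,0.01,0.15,0,0,0,1,0,0,0.15,0,0,0,1,0,0,0.15,0,0,0,1,0,0,0.15,0,0,0,1,0,0,0.1,0,0,0,1,0,0,0.09,0,0,0,1,0,0,0,0,0,0,1,0,0,0,0,0,0,1]'>/dev/null
python3 -m jog '[0,0,0,0,0,0,1,0,0,0,0,0,0,1,0,0,0,0,0,0,1]'|grep -E 'pos|contact'
```

```text
ee_pos: [0.4491, -0.1921, 0.1647]
width: 0.657
ee_pos: [0.452, -0.1934, 0.0486]
contact_force: [-0.1, 0.2, -2.3]
```

```bash
python3 -m jog '[0,0,0.04,0,0,0,1,0,0,0.04,0,0,0,1,0,0,0,0,0,0,1,0,0,0,0,0,0,1,0,0,0,0,0,0,1]'|grep -E 'pos|contact'
python3 -m jog '[0,0,0.012,0,0,0,1,0,0,0,0,0,0,1,0,0,0,0,0,0,1,0,0,0,0,0,0,1]'|grep -E 'pos|contact'
```

```text
ee_pos: [0.451, -0.193, 0.0349]
contact_force: [0.5, 0.9, -1.5]
ee_pos: [0.4512, -0.1931, 0.0335]
contact_force: [0.6, -0.3, -2.4]
```

```bash
python3 -m jog '[0,0,0.01,0,0,0,1,0,0,0,0,0,0,1,0,0,0,0,0,0,1]'|grep -E 'pos|contact'
python3 -m jog '[0,0,0,0,0,0,0,0,0,0,0,0,0,-0.4,0,0,0,0,0,0,-0.6,0,0,0,0,0,0,-0.6,0,0,0,0,0,0,-0.6]'|grep -E 'pos|width'
python3 -m jog '[0,0,-0.15,0,0,0,-0.7,0,0,-0.15,0,0,0,-1,0,0,-0.15,0,0,0,-1,0,0,-0.15,0,0,0,-1,0,0,-0.15,0,0,0,-1,0,0,-0.15,0,0,0,-1,0,0,-0.15,0,0,0,-1,0,0,0,0,0,0,-1]'|grep -E pos
python3 -m jog '[0.2,0,-0.05,0,0,0,-1,0.2,0,-0.05,0,0,0,-1,0.2,0,-0.05,0,0,0,-1,0.2,0,-0.05,0,0,0,-1,0.2,0,-0.05,0,0,0,-1,0.2,0,0,0,0,0,-1,0.2,0,0,0,0,0,-1,0.2,0,0,0,0,0,-1]'|grep -E pos
python3 -m jog '[0.2,0,0,0,0,0,-1,0.2,0,0,0,0,0,-1,0.2,0,0,0,0,0,-1,0,0,0,0,0,0,-1,0,0,0,0,0,0,-1]'|grep -E pos
python3 - <<'E'
from h import *
t,j=snap("top","t17");s,k=snap("scene","s17")
for y in(-.1925,-.2505,-.3015):print(proj(t,(.451,y,.062)).round(1),proj(s,(.451,y,.062)).round(1))
g=cv2.cvtColor(j,7); u=proj(t,(.451,-.25,.062)); r=int(u[1]); print([int(g[r-3:r+4,c].mean()) for c in range(300,372)])
rr=[int(g[q,int(u[0])-3:int(u[0])+4].mean()) for q in range(175,270)];print(rr)
# difference against the bare board half elsewhere: edges by Canny
e=cv2.Canny(cv2.resize(j[170:275,295:375],None,fx=4,fy=4,interpolation=3),40,110)
cs,_=cv2.findContours(cv2.dilate(e,np.ones((3,3))),1,2)
for c in cs:
    (x,y),wh,a=cv2.minAreaRect(c)
    if 25<min(wh)<90 and max(wh)<130: print("box",round(x/4+295,1),round(y/4+170,1),np.round(np.array(wh)/4,1),round(a))
E
```

```text
ee_pos: [0.4515, -0.1932, 0.0331]
contact_force: [-2.5, 0.4, 5.3]
ee_pos: [0.4512, -0.1931, 0.0317]
width: 0.801
ee_pos: [0.4531, -0.1944, 0.1947]
ee_pos: [0.437, 0.0479, 0.2258]
ee_pos: [0.432, 0.1374, 0.2256]
[317.8 220.9] [323.  214.2]
[335.5 220.6] [341.  211.5]
[351.1 220.4] [356.8 209.2]
[185, 176, 183, 189, 191, 191, 190, 187, 174, 148, 121, 139, 175, 191, 194, 195, 197, 197, 196, 193, 192, 191, 192, 192, 192, 184, 163, 139, 115, 84, 108, 162, 184, 188, 188, 190, 189, 187, 186, 178, 160, 135, 93, 83, 136, 182, 193, 190, 190, 192, 193, 189, 185, 184, 184, 183, 178, 168, 168, 170, 167, 165, 166, 170, 171, 175, 188, 207, 214, 213, 214, 205]
[190, 188, 188, 188, 188, 188, 188, 188, 189, 188, 187, 187, 186, 186, 187, 186, 186, 185, 186, 186, 187, 186, 185, 185, 188, 188, 188, 188, 187, 188, 187, 187, 186, 184, 181, 179, 178, 183, 187, 186, 186, 186, 187, 187, 188, 187, 188, 187, 187, 186, 185, 184, 184, 183, 181, 160, 130, 143, 170, 179, 181, 184, 184, 186, 187, 187, 189, 188, 189, 189, 190, 192, 192, 192, 192, 192, 192, 192, 192, 191, 191, 191, 191, 191, 191, 190, 191, 191, 192, 192, 192, 191, 183, 179, 201]
```

In t17 the brightness profile shows three boxes of widths 16, 10 and 13 px (48, 30 and 42 mm), separated by dark gaps, and 62 mm deep, so all three lie flat and well inside the board edges. The knob returned to its seated height when it was let go, and the jaw was seen fully back. I'm handing in.

```bash
python3 -c "
from rig import bot
s=bot.read_state();print(s['time'],s['ee_pos'],s['contact_force']);print(bot.sign_off())"
```

```text
71.9667 [0.4324619  0.13580474 0.22602847] [-0.33422179 -0.14400129 -0.24947523]
the job is handed in; nothing more can be done
None
```

The job is handed in at 72 s, with no verdict returned: segments d, a and c were squeezed against the stop in its 93 mm groove with the pad in about 16 mm (estimated from the top camera), the jaw was seen fully back after release, and all three lie flat on the chopping board; I did not check the things behind for movement in the final pictures.

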